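# Pack the ratio gears into the gear box

### The job

Pack the gears for the weekend: pull the cabinet's upper drawer out to its stop and put every gear that is in it on a peg of its own in the gear box, hub up and right down on the box's floor; the bearing stays in the drawer. Then fit the box's cover, hooking its lip under the ledge with the cover tilted and swinging it down until it is fully seated, and push the drawer shut. Leave everything else on the bench where it is.

Things in the scene. Friction and masses are not known exactly. Their poses are not given: they have to be found in the camera images.
- gear_a: steel gear: toothed flange 68 mm across, 20 mm thick, with a plain round hub, 34 mm across, rising 22 mm above it (42 mm tall in all, 0.45 kg); bore 22 mm right through. Origin on the axis in the underside, z up through the hub. Lies hub up, loose, anywhere in the upper drawer; may be absent (None). Grip it by the hub from above; neighbouring flanges may touch, but only the hubs stand up
- gear_b: steel gear: toothed flange 64 mm across, 20 mm thick, with a plain round hub, 34 mm across, rising 22 mm above it (42 mm tall in all, 0.41 kg); bore 22 mm right through. Origin on the axis in the underside, z up through the hub. Lies hub up, loose, anywhere in the upper drawer; may be absent (None). Grip it by the hub from above; neighbouring flanges may touch, but only the hubs stand up
- gear_c: steel gear: toothed flange 66 mm across, 20 mm thick, with a plain round hub, 34 mm across, rising 22 mm above it (42 mm tall in all, 0.43 kg); bore 22 mm right through. Origin on the axis in the underside, z up through the hub. Lies hub up, loose, anywhere in the upper drawer; may be absent (None). Grip it by the hub from above; neighbouring flanges may touch, but only the hubs stand up
- gear_d: steel gear: toothed flange 62 mm across, 20 mm thick, with a plain round hub, 34 mm across, rising 22 mm above it (42 mm tall in all, 0.39 kg); bore 22 mm right through. Origin on the axis in the underside, z up through the hub. Lies hub up, loose, anywhere in the upper drawer; may be absent (None). Grip it by the hub from above; neighbouring flanges may touch, but only the hubs stand up
- gear_e: steel gear: toothed flange 67 mm across, 20 mm thick, with a plain round hub, 34 mm across, rising 22 mm above it (42 mm tall in all, 0.44 kg); bore 22 mm right through. Origin on the axis in the underside, z up through the hub. Lies hub up, loose, anywhere in the upper drawer; may be absent (None). Grip it by the hub from above; neighbouring flanges may touch, but only the hubs stand up
- bearing: plain ball bearing, 62 mm diameter, 18 mm thick, no teeth and no hub; origin in the centre of its underside. It lies loose in the same drawer and stays there
- drawer (a joint): upper drawer of the fixed green two-drawer bench cabinet (280 mm wide, 270 deep, 132 tall, a carton on top at the back): 0 = shut, 0.18 m = pulled out to its stop. 2 N of friction; stays where it is left. Starts within 12 mm of shut. The lower drawer front is fixed
- drawer_handle (a point): middle of the upper drawer's handle, 108 mm above the bench, 24 mm below the cabinet's top: flat bar 12 mm thick (along x), 100 mm long (y), 14 mm high, its centre 42 mm in front of the drawer's face. x points into the cabinet: the drawer opens along this point's -x. Moves with the drawer
- drawer_floor (a point): centre of the upper drawer's inner floor, 66 mm above the bench; x points into the cabinet, y across. Moves with the drawer. Inside 178 mm deep (x), 254 mm wide (y), side and rear walls 42 mm above this floor; the front plate's top is 124 mm above the bench. At the stop all of the inside is out of the cabinet
- case: gear box: open aluminium box fixed on the bench, 274 (x) x 178 mm outside, walls 5 mm; inner floor 6 mm and rim 64 mm above the bench. Origin in the centre of its underside, x towards its far side, where a plate (x = 137 to 142 mm) rises above the wall and carries the ledge. Six pegs stand inside, three rows of two
- ledge (a point): middle of the hold-down ledge's underside, 131 mm from the box's centre along its x, 77 mm above the bench; axes as case. The ledge runs all along the far side, from x = 120 to 142 mm, 4 mm thick (top 81 mm above the bench), overhanging inwards: between rim (64 mm) and ledge is a slot 13 mm high, closed behind at x = 137 mm
- peg0 (a point): foot of peg 0 (near row, right, seen from the robot) on the box's inner floor; axes as case. White plastic peg, 14 mm diameter, 30 mm tall, the top 8 mm tapered to 6 mm. Any gear fits any peg, one gear to a peg. At least 44 mm from the walls and 48 mm from the ledge's edge, 80 mm from the next pegs
- peg1 (a point): foot of peg 1 (near row, left, seen from the robot) on the box's inner floor; axes as case. White plastic peg, 14 mm diameter, 30 mm tall, the top 8 mm tapered to 6 mm. Any gear fits any peg, one gear to a peg. At least 44 mm from the walls and 48 mm from the ledge's edge, 80 mm from the next pegs
- peg2 (a point): foot of peg 2 (middle row, right, seen from the robot) on the box's inner floor; axes as case. White plastic peg, 14 mm diameter, 30 mm tall, the top 8 mm tapered to 6 mm. Any gear fits any peg, one gear to a peg. At least 44 mm from the walls and 48 mm from the ledge's edge, 80 mm from the next pegs
- peg3 (a point): foot of peg 3 (middle row, left, seen from the robot) on the box's inner floor; axes as case. White plastic peg, 14 mm diameter, 30 mm tall, the top 8 mm tapered to 6 mm. Any gear fits any peg, one gear to a peg. At least 44 mm from the walls and 48 mm from the ledge's edge, 80 mm from the next pegs
- peg4 (a point): foot of peg 4 (far row, right, seen from the robot) on the box's inner floor; axes as case. White plastic peg, 14 mm diameter, 30 mm tall, the top 8 mm tapered to 6 mm. Any gear fits any peg, one gear to a peg. At least 44 mm from the walls and 48 mm from the ledge's edge, 80 mm from the next pegs
- peg5 (a point): foot of peg 5 (far row, left, seen from the robot) on the box's inner floor; axes as case. White plastic peg, 14 mm diameter, 30 mm tall, the top 8 mm tapered to 6 mm. Any gear fits any peg, one gear to a peg. At least 44 mm from the walls and 48 mm from the ledge's edge, 80 mm from the next pegs
- cover: cover of the gear box, painted steel, 0.6 kg, loose, lying flat on the bench, handle up. Origin in the centre of its underside (foot of its ribs), x towards its lip. Plate z = 10 to 15 mm, x = -137 to 116 mm, 176 mm wide. Seated it is level, axes as case, origin 54 mm above the bench at the box's centre, 1 to 3 mm of play
- lip (a point): middle of the lower far edge of the cover's lip, 134.5 mm along x and 10 mm up from the cover's origin. The lip carries the plate on, 5 mm thick and 150 mm wide, from x = 116 to 134.5 mm. On the other three sides 10 mm deep ribs under the plate (outer faces x = -129, y = +-81 mm) drop inside the box's walls, so it cannot be slid in level
- cover_handle (a point): middle of the cover's black handle: flat-sided bar 14 mm thick (along the cover's x), 110 mm long (y), 18 mm high, its middle 47 mm above the cover's origin, 23 mm clear below the bar; the cover balances here
- spanner: open-ended spanner, 170 mm, lying on the bench; not part of the job, leave it where it is
- piston: aluminium piston, 64 mm diameter, 50 mm tall; not part of the job, leave it where it is
- spray_can: spray can, 62 mm diameter, 170 mm tall; not part of the job, leave it where it is
- carton_small: small carton, 110 x 80 x 55 mm; not part of the job, leave it where it is

How it is judged:
On the way, in this order (a step that is already met when the one before it is completed fails the run):
1. the upper drawer is pulled out to its stop (at least 173 of 180 mm) (value of joint drawer above 0.173 m), for 0.1 s.
2. every gear sits on a peg of its own, down on the box's floor ((horizontal distance between gear_a and peg0 below 0.007 m or horizontal distance between gear_a and peg1 below 0.007 m or horizontal distance between gear_a and peg2 below 0.007 m or horizontal distance between gear_a and peg3 below 0.007 m or horizontal distance between gear_a and peg4 below 0.007 m or horizontal distance between gear_a and peg5 below 0.007 m) and z of gear_a in the frame of case between 0.002 and 0.01 m and angle between each of gear_a, gear_b, gear_c, gear_d, gear_e's own z axis and vertical below 0.08 rad and (horizontal distance between gear_b and peg0 below 0.007 m or horizontal distance between gear_b and peg1 below 0.007 m or horizontal distance between gear_b and peg2 below 0.007 m or horizontal distance between gear_b and peg3 below 0.007 m or horizontal distance between gear_b and peg4 below 0.007 m or horizontal distance between gear_b and peg5 below 0.007 m) and z of gear_b in the frame of case between 0.002 and 0.01 m and (horizontal distance between gear_c and peg0 below 0.007 m or horizontal distance between gear_c and peg1 below 0.007 m or horizontal distance between gear_c and peg2 below 0.007 m or horizontal distance between gear_c and peg3 below 0.007 m or horizontal distance between gear_c and peg4 below 0.007 m or horizontal distance between gear_c and peg5 below 0.007 m) and z of gear_c in the frame of case between 0.002 and 0.01 m and (horizontal distance between gear_d and peg0 below 0.007 m or horizontal distance between gear_d and peg1 below 0.007 m or horizontal distance between gear_d and peg2 below 0.007 m or horizontal distance between gear_d and peg3 below 0.007 m or horizontal distance between gear_d and peg4 below 0.007 m or horizontal distance between gear_d and peg5 below 0.007 m) and z of gear_d in the frame of case between 0.002 and 0.01 m and (horizontal distance between gear_e and peg0 below 0.007 m or horizontal distance between gear_e and peg1 below 0.007 m or horizontal distance between gear_e and peg2 below 0.007 m or horizontal distance between gear_e and peg3 below 0.007 m or horizontal distance between gear_e and peg4 below 0.007 m or horizontal distance between gear_e and peg5 below 0.007 m) and z of gear_e in the frame of case between 0.002 and 0.01 m), for 0.2 s.
3. the tilted cover's lip is under the ledge (x of lip in the frame of case between 0.126 and 0.144 m and z of lip in the frame of case between 0.058 and 0.074 m and y of lip in the frame of case between -0.01 and 0.01 m and angle between cover's own z axis and vertical above 0.035 rad and angle between the y axis of cover and the y axis of case, either way round below 0.08 rad), for 0.1 s.
4. the cover is swung down and seated (x of lip in the frame of case between 0.129 and 0.14 m and y of cover in the frame of case between -0.006 and 0.006 m and z of cover in the frame of case between 0.05 and 0.058 m and angle between the z axis of cover and the z axis of case, either way round below 0.03 rad and angle between the x axis of cover and the x axis of case, either way round below 0.06 rad), for 0.2 s.
At the end, for the whole second after the job is handed in: Every gear is on a peg of its own (within 7 mm of its axis, underside within 4 mm of the box floor, tilt under 0.08 rad); the cover is level on the box, lip under the ledge (height within 4 mm, sideways 6 mm); drawer shut within 8 mm, bearing in it; all at rest (all of step 2 and all of step 4 and value of joint drawer below 0.008 m and x of bearing in the frame of drawer_floor between -0.09 and 0.09 m and y of bearing in the frame of drawer_floor between -0.127 and 0.127 m and z of bearing in the frame of drawer_floor between -0.005 and 0.02 m and linear speed of each of gear_a, gear_b, gear_c, gear_d, gear_e, cover below 0.01 m/s); the robot touches nothing.
It fails at once if one of the other things on the bench is moved by more than 40 mm (distance of any of spanner, piston, spray_can, carton_small from where it was at the start of the episode above 0.04 m).
Of gear_a, gear_b, gear_c, gear_d, gear_e only 3 to 5 are there at a start; the rules pass over those that are not, and their reading is None.
At some moment in a run one of gear_a, gear_b, gear_c, gear_d, gear_e, cover may be knocked a few centimetres aside while the robot is not near it.
Once in a run the grip may slacken for a moment while it holds something.
It also fails if it takes over 210 s, if anything falls off the work surface, if the arm or the gripper's body presses on something with over 40 N, if the wrist force passes 120 N, or if a joint passes its speed limit or range.

### The arm

A 7-joint arm with a two-finger parallel gripper is mounted at the origin on the work surface. World frame = base frame: x ahead of the robot, y to its left, z up, the work surface at z = 0. Lengths are in m, angles in rad, forces in N, time in s.
With the tool pointing down it reaches from about 0.425 to 0.875 m from the base axis. Payload 9.9 kg.
Tool frame: the origin (TCP) lies midway between the tips of the shut fingers; the grasp point (between the pads) lies 19 mm behind it; z points along the fingers, y is the line along which they close (so a half turn about z gives the same grasp; the last joint's range is limited). The gripper opens to 85 mm and grips with 20 to 120 N. Pads are 22 mm wide; open, the fingers measure 114 mm over their backs; the gripper's body (76 mm by 85 mm) begins 54 mm behind the grasp point. The pads swing forward as they close: fully open they stand 13 mm farther back than shut.
Start: joints at [1.058, 0.576, 0.025, 1.437, -0.015, 1.129, -0.057], TCP at [0.281, -0.614, 0.231] pointing down, gripper open.
Joint ranges: [-2.76, 2.76], [-0.34, 2.15], [-1.52, 1.57], [0.19, 2.46], [-1.09, 4.23], [0.17, 1.99], [-2.82, 2.82]. Speed limits (rad/s): [2.22, 2.22, 3.01, 3.01, 3.14, 3.14, 3.14].

### API

Orientations are given as a unit quaternion [x, y, z, w].
In Python, from workcell import manip gives the robot as it stands.
- The arm moves only by the shell command python3 drive.py [FORCE], which reads ROWS from standard input. ROWS is 1 to 20 rows, one to a line, with the numbers parted by commas; each row has 7 numbers: the finger opening in m, then dx, dy, dz in shares of the most that a row can go, 1 being 62.5 mm, then a rotation vector rx, ry, rz in units of 0.1 rad; each row shifts and turns the commanded pose from where the row before left it, along the tool's axes as they then stand; what a row does not reach is not made up. A row lasts 1/8 s, in which the tool goes at most 0.0625 m and 0.188 rad, less where a joint would pass 70% of its speed; a pose out of reach is approached as far as the arm can. The fingers move at their own pace and stop on an object; FORCE is the grip in N (left out, the last holds). Time passes only in rows, so rows that do not move let the fingers close. It prints the time, the measured TCP pose, the force, the opening and the grip force at its end. Input that does not fit is refused with a message, and nothing moves.
- manip.read_state(): the state, without advancing time (a new reading comes with each control period).
- manip.get_image(name): name is "scene" or "top" or "wrist"; returns a dict with "image" (384x512x3 uint8, red, green, blue), "fx", "fy", "cx", "cy" (pixels), "dist_coeffs" ([k1, k2, p1, p2, k3] as OpenCV has them; the pictures are not rectified), "xyz" and "rotation" of the camera in the world. Camera axes: x right, y down, z forward; pixel columns grow to the right and rows downward; lengths in m; the calibration is good to about 2 mm. A picture is of the moment at which its call begins. There is no depth.
- manip.sign_off(): hands the job in; it is judged then, once.
The state is a dict: "t": time; "q": joint angles; "qvel": joint speeds; "joint_torque": joint torques, N m; "tcp_pos": TCP position; "orientation": TCP orientation; "ft_force": force on the tool from outside, world axes, zero at the start; "moment": the same for the moment, N m; "opening": finger opening in m; "gripper_force": force on a finger pad.
Only numpy, scipy, OpenCV 4.12 (cv2) and the standard library are available. Lean on these libraries where they do the work, as an engineer would, in place of code of your own. Each camera call takes 0.05 s, during which the arm holds its last target. There are 200 camera calls.

## Working session

There is one attempt and no reset: what is moved stays moved. The work goes in short steps, Python scripts to look and compute and a shell command to move; the robot and the scene stay as the last step left them, time stands still between calls to the robot, and variables do not carry over. Pictures are saved under pics/ and viewed, at most 14 in all, crops included, and the job is handed in when it is done.

```bash
ls; mkdir -p pics; cat > h.py <<'E'
import numpy as np, cv2, sys
from workcell import manip
from scipy.spatial.transform import Rotation as R
def snap(name,fn,crop=None,scale=1):
    d=manip.get_image(name); im=d["image"][:,:,::-1].copy()
    np.savez('pics/'+fn+'.npz',**{k:np.array(v) for k,v in d.items()})
    if crop: im=im[crop[1]:crop[3],crop[0]:crop[2]]
    if scale!=1: im=cv2.resize(im,None,fx=scale,fy=scale,interpolation=cv2.INTER_CUBIC)
    cv2.imwrite('pics/'+fn+'.png',im); return d
def load(fn): return dict(np.load('pics/'+fn+'.npz'))
def Rm(d):
    r=np.array(d["rotation"]); return r if r.shape==(3,3) else R.from_quat(r).as_matrix()
def K(d): return np.array([[d["fx"],0,d["cx"]],[0,d["fy"],d["cy"]],[0,0,1]],float)
def px2w(d,uv,z):
    uv=np.array(uv,float).reshape(-1,1,2)
    n=cv2.undistortPoints(uv,K(d),np.array(d["dist_coeffs"],float)).reshape(-1,2)
    v=np.c_[n,np.ones(len(n))]@Rm(d).T; c=np.array(d["xyz"])
    z=np.broadcast_to(z,len(n))
    return c+v*((z-c[2])/v[:,2])[:,None]
def w2px(d,P):
    P=np.array(P,float).reshape(-1,3); r=Rm(d).T
    rv,_=cv2.Rodrigues(r)
    return cv2.projectPoints(P,rv,-r@np.array(d["xyz"]),K(d),np.array(d["dist_coeffs"],float))[0].reshape(-1,2)
def totool(target, yaw=None):
    s=manip.read_state(); Rt=R.from_quat(s["orientation"])
    return Rt.inv().apply(np.array(target)-s["tcp_pos"])
E
python3 - <<'E'
from h import *
for n in ("scene","top"):
    d=snap(n,n+"0",scale=1.5); print(n,d["xyz"],np.round(Rm(d),3).tolist(),d["fx"])
s=manip.read_state(); print(s); print(R.from_quat(s["orientation"]).as_matrix().round(3))
E
```

```text
drive.py
pics
workcell.py
scene [ 1.48150835 -0.66330853  1.17394203] [[0.552, 0.592, -0.588], [0.834, -0.405, 0.375], [-0.016, -0.697, -0.717]] 451.86091764486827
top [ 0.34498482 -0.0964764   1.40983801] [[0.023, -0.981, 0.191], [-1.0, -0.021, 0.013], [-0.008, -0.191, -0.982]] 465.76968468098187
{'t': 0.1, 'q': array([ 1.05818663,  0.57645033,  0.02484706,  1.43782534, -0.0150087 ,
        1.12899619, -0.05650786]), 'qvel': array([-0.00042061, -0.00154241,  0.00138245, -0.00271619, -0.00154215,
       -0.00039641,  0.00131454]), 'joint_torque': array([ 5.80376116e-03, -7.67294383e+01,  2.25798860e+00, -2.86601901e+01,
        1.59498904e-02,  8.58065381e-03, -2.00235519e-05]), 'tcp_pos': array([ 0.28049779, -0.61351303,  0.23052686]), 'orientation': array([ 9.77100674e-01,  2.12776207e-01, -1.92299801e-04, -7.22176531e-04]), 'ft_force': array([ 0.08126641,  0.41792538, -0.32321515]), 'moment': array([-0.02518172, -0.04072376,  0.01216783]), 'gripper_force': 0.0, 'opening': 0.08541089649241239}
[[ 0.909  0.416 -0.001]
 [ 0.416 -0.909  0.001]
 [-0.    -0.001 -1.   ]]
```

View pics/scene0.png

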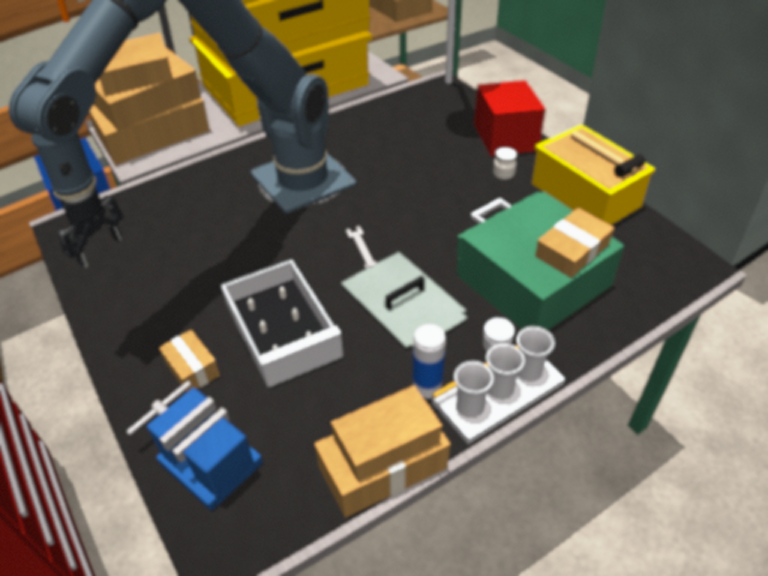

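View pics/top0.png

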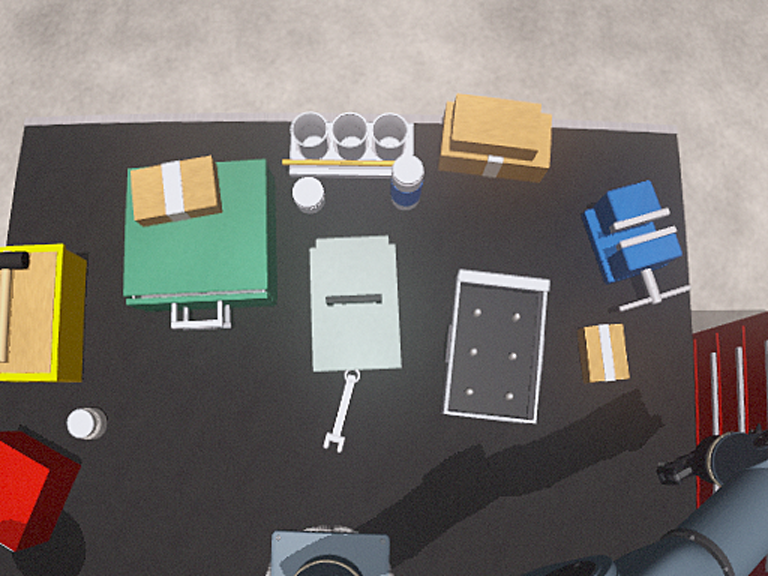

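The scene shows the cabinet (green, upper left in the top view) with its handle at about (201,325), the cover with its handle at (354,299), the case at about (495,345) and the spanner at (343,410), all in 1.5x pixels. I'll enlarge the middle to measure.

```bash
python3 - <<'E'
from h import *
im=cv2.imread('pics/top0.png'); d=load('top0')
o=d["image"][:,:,::-1][150:300,75:375]
o=cv2.resize(o,None,fx=2.6,fy=2.6,interpolation=cv2.INTER_CUBIC)
cv2.imwrite('pics/c1.png',o)
# peg blobs
g=cv2.cvtColor(d["image"],cv2.COLOR_RGB2GRAY)
sub=g[195:275,305:357]; b=(sub>140).astype(np.uint8)
n,l,st,ce=cv2.connectedComponentsWithStats(b)
for i in range(1,n):
    if 3<st[i,4]<80:
        p=ce[i]+[305,195]; print(p.round(1),st[i,4],px2w(d,p,0.033).round(4))
E
```

```text
[305.1 199.6] 12 [[ 0.581  -0.2438  0.033 ]]
[318.1 207.5] 15 [[ 0.5576 -0.2832  0.033 ]]
[344.4 210.6] 13 [[ 0.5498 -0.3627  0.033 ]]
[315.5 234. ] 14 [[ 0.478  -0.2752  0.033 ]]
[342.  236.8] 10 [[ 0.4709 -0.3547  0.033 ]]
[313.  260.8] 12 [[ 0.3985 -0.2681  0.033 ]]
[339.5 263.7] 14 [[ 0.391  -0.3469  0.033 ]]
[356. 272.] 5 [[ 0.367  -0.3963  0.033 ]]
```

View pics/c1.png

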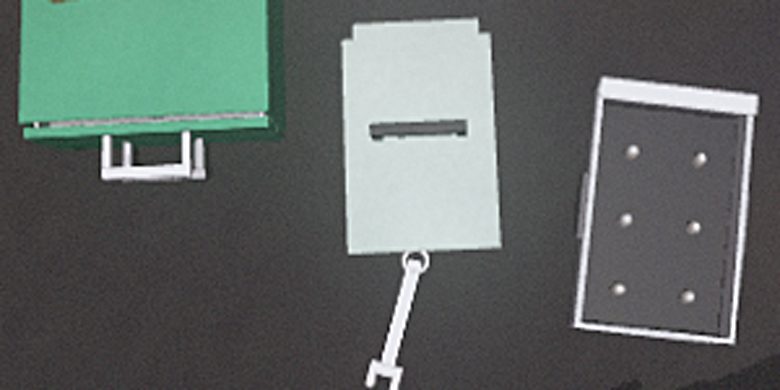

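```bash
cat >> h.py <<'E'
def c1(p): return np.array(p,float)/2.6+[75,150]
E
python3 - <<'E'
from h import *
d=load('top0')
f=lambda p,z: px2w(d,c1(p),z)
def pr(n,p,z): print(n,f(p,z).round(4)[:,:2].tolist())
pr('handle bar ends/mid',[(102,174),(193,170),(148,172)],.115)
pr('cab top front edge',[(22,124),(268,113)],.132)
pr('cab drawer front plate top',[(25,134),(268,123)],.124)
pr('cover NL NR SL SR LL LR',[(348,254),(500,247),(343,40),(490,32),(353,25),(478,19)],.015)
pr('cover handle',[(370,129),(467,126)],.056)
pr('case NL NR',[(574,326),(735,342)],.064)
pr('ledge plate far L, R',[(603,77),(758,95)],.081)
g=cv2.cvtColor(d["image"],cv2.COLOR_RGB2GRAY)
sub=d["image"][190:206,212:260].max(2); n,l,st,ce=cv2.connectedComponentsWithStats((sub<110).astype(np.uint8))
i=1+st[1:,4].argmax(); ys,xs=np.where(l==i); r=cv2.minAreaRect(np.c_[xs+212,ys+190].astype(np.float32)); print(r, px2w(d,r[0],.053))
E
```

```text
handle bar ends/mid [[0.5045, 0.307], [0.5118, 0.2049], [0.5082, 0.255]]
cab top front edge [[0.5551, 0.3978], [0.5737, 0.1224]]
cab drawer front plate top [[0.5453, 0.3964], [0.5641, 0.1232]]
cover NL NR SL SR LL LR [[0.4318, 0.0415], [0.444, -0.1331], [0.6847, 0.0573], [0.698, -0.1171], [0.7033, 0.0461], [0.7137, -0.1025]]
cover handle [[0.5714, 0.0177], [0.5773, -0.0923]]
case NL NR [[0.3549, -0.2149], [0.3392, -0.3945]]
ledge plate far L, R [[0.6321, -0.2441], [0.6152, -0.4206]]
((235.1128387451172, 199.30545043945312), (5.614046096801758, 35.992271423339844), 86.42366790771484) [[ 0.57400615 -0.03472029  0.053     ]]
```

```bash
cat >> h.py <<'E'
def plan(target,yawy=None,axis_tilt=None,step=.06):
    """yawy: world angle of tool y axis (mod pi), tool down; axis_tilt: optional world rotvec applied after"""
    s=manip.read_state(); Rt=R.from_quat(s["orientation"])
    d=Rt.inv().apply(np.array(target)-s["tcp_pos"]); n=max(1,int(np.ceil(np.linalg.norm(d)/step)))
    print("t %.2f tcp"%s["t"],s["tcp_pos"].round(4),"y-yaw %.3f"%np.arctan2(*Rt.as_matrix()[[1,0],1]),"z",Rt.as_matrix()[:,2].round(3),"op %.4f F %s g %.0f q7 %.2f"%(s["opening"],s["ft_force"].round(1),s["gripper_force"],s["q"][6]))
    print("d",d.round(4),"n",n,"each",(d/n).round(4))
    if yawy is not None:
        best=None
        for k in (0,np.pi):
            a=yawy+k; y=np.array([np.cos(a),np.sin(a),0]); z=np.array([0,0,-1.]); x=np.cross(y,z)
            T=R.from_matrix(np.c_[x,y,z])
            if axis_tilt is not None: T=R.from_rotvec(axis_tilt)*T
            rv=(Rt.inv()*T).as_rotvec()
            if best is None or np.linalg.norm(rv)<np.linalg.norm(best): best=rv
        m=max(1,int(np.ceil(np.linalg.norm(best)/.18))); print("rot",best.round(4),"m",m,"each",(best/m).round(4))
E
cat > p.py <<'E'
from h import *
a=[float(x) for x in sys.argv[1:]]
plan(a[:3],a[3] if len(a)>3 else None,a[4:7] if len(a)>4 else None)
E
python3 p.py 0.508 0.255 0.23 0.0675
```

```text
t 0.10 tcp [ 0.2805 -0.6135  0.2305] y-yaw -1.142 z [-0.001  0.001 -1.   ] op 0.0854 F [ 0.1  0.4 -0.3] g 0 q7 -0.06
d [ 0.568  -0.6953  0.0015] n 15 each [ 0.0379 -0.0464  0.0001]
rot [-1.3000e-03 -8.0000e-04 -1.2095e+00] m 7 each [-2.000e-04 -1.000e-04 -1.728e-01]
```

Units first: shifts go in shares of 62.5 mm and turns go in units of 0.1 rad. So -0.0465 m is -0.744, 0.038 m is 0.608.

```bash
echo '0.04,0.608,-0.744,0,0,0,0
0.04,0.608,-0.744,0,0,0,0
0.04,0.608,-0.744,0,0,0,0
0.04,0.608,-0.744,0,0,0,0
0.04,0.608,-0.744,0,0,0,0
0.04,0.608,-0.744,0,0,0,0
0.04,0.608,-0.744,0,0,0,0
0.04,0.608,-0.744,0,0,0,0
0.04,0.608,-0.744,0,0,0,0
0.04,0.608,-0.744,0,0,0,0
0.04,0.608,-0.744,0,0,0,0
0.04,0.608,-0.744,0,0,0,0
0.04,0.608,-0.744,0,0,0,0
0.04,0.608,-0.744,0,0,0,0' | python3 drive.py 40; echo '0.04,0,0,0,0,0,-1.73
0.04,0,0,0,0,0,-1.73
0.04,0,0,0,0,0,-1.73
0.04,0,0,0,0,0,-1.73
0.04,0,0,0,0,0,-1.73
0.04,0,0,0,0,0,-1.73
0.04,0,0,0,0,0,-1.73' | python3 drive.py; python3 p.py 0.508 0.255 0.125 0.0675
```

```text
t: 1.85
tcp_pos: [0.494, 0.2011, 0.2311]
orientation: [0.977, 0.213, -0.0, 0.0]
ft_force: [1.6, -0.3, -0.2]
opening: 0.0402
gripper_force: 0.0
t: 2.72
tcp_pos: [0.4936, 0.1992, 0.231]
orientation: [0.68, 0.733, -0.0, -0.0]
ft_force: [0.3, 0.0, 0.1]
opening: 0.0401
gripper_force: 0.0
t 2.73 tcp [0.4936 0.1992 0.231 ] y-yaw 0.075 z [-0.001 -0.    -1.   ] op 0.0401 F [0.3 0.  0.1] g 0 q7 -0.66
d [0.0546 0.0186 0.106 ] n 3 each [0.0182 0.0062 0.0353]
rot [-0.0006  0.0003  0.0072] m 1 each [-0.0006  0.0003  0.0072]
```

To row units: 0.04 m is 0.64, 0.05 m is 0.8.

```bash
echo '0.04,0.44,0.1488,0,0,0,0
0.04,0.44,0.1488,0,0,0,0
0.04,0,0,0.8,0,0,0
0.04,0,0,0.8,0,0,0
0.04,0,0,0.64,0,0,0
0.04,0,0,0,0,0,0' | python3 drive.py 40; python3 -c "
from h import *
snap('scene','s1',crop=(280,90,440,210),scale=4)"
```

```text
t: 3.48
tcp_pos: [0.5068, 0.2543, 0.0887]
orientation: [0.682, 0.731, -0.003, -0.001]
ft_force: [-0.3, -0.5, 1.6]
opening: 0.0397
gripper_force: 0.0
```

View pics/s1.png

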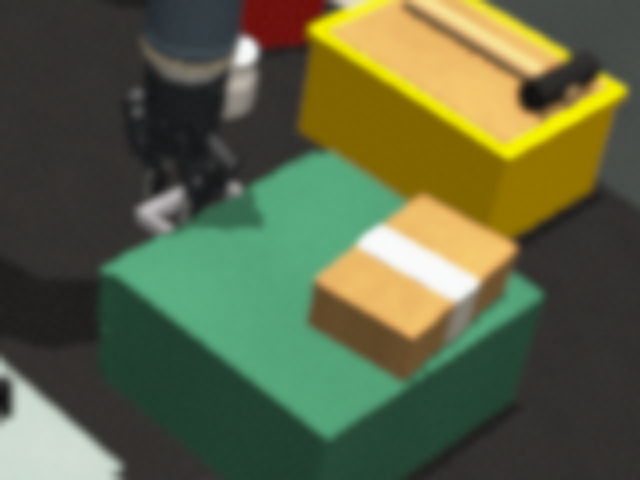

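The fingers straddle the white handle at about (180,205) in the crop. I'll close on it and pull.

To row units: -0.02 m is -0.32.

```bash
echo '0.0,0,0,0,0,0,0
0.0,0,0,0,0,0,0
0.0,0,0,0,0,0,0
0.0,0,0,0,0,0,0
0.0,0,-0.32,0,0,0,0
0.0,0,-0.32,0,0,0,0
0.0,0,-0.32,0,0,0,0
0.0,0,-0.32,0,0,0,0' | python3 drive.py 60; python3 p.py 0.328 0.243 .089 0.0675
```

```text
t: 4.53
tcp_pos: [0.4303, 0.2505, 0.0933]
orientation: [0.683, 0.731, 0.002, 0.001]
ft_force: [2.8, -1.0, 7.8]
opening: 0.0106
gripper_force: 61.8
t 4.53 tcp [0.4303 0.2505 0.0933] y-yaw 0.068 z [ 0.005  0.002 -1.   ] op 0.0106 F [ 2.8 -1.   7.8] g 62 q7 -0.98
d [-0.0006 -0.1026  0.0038] n 2 each [-0.0003 -0.0513  0.0019]
rot [ 0.0048 -0.0016  0.0007] m 1 each [ 0.0048 -0.0016  0.0007]
```

```bash
echo '0.0,0,-0.32,0,0,0,0
0.0,0,-0.32,0,0,0,0
0.0,0,-0.32,0,0,0,0
0.0,0,-0.24,0,0,0,0
0.0,0,-0.16,0,0,0,0
0.0,0,-0.16,0,0,0,0
0.0,0,0,0,0,0,0' | python3 drive.py; python3 p.py 0.328 0.243 .089 0.0675
```

```text
t: 5.4
tcp_pos: [0.3349, 0.2438, 0.0932]
orientation: [0.682, 0.731, 0.002, 0.001]
ft_force: [-1.4, -3.8, 19.1]
opening: 0.011
gripper_force: 63.4
t 5.40 tcp [0.3349 0.2438 0.0932] y-yaw 0.069 z [ 0.004  0.001 -1.   ] op 0.0110 F [-1.4 -3.8 19.1] g 63 q7 -1.12
d [-0.0003 -0.0069  0.0042] n 1 each [-0.0003 -0.0069  0.0042]
rot [ 0.0038 -0.0007  0.0014] m 1 each [ 0.0038 -0.0007  0.0014]
```

```bash
echo '0.0,0,-0.064,-0.032,0,0,0
0.0,0,-0.064,-0.016,0,0,0
0.0,0,-0.064,0,0,0,0
0.0,0,0,0,0,0,0' | python3 drive.py; python3 p.py 0.328 0.243 .089 0.0675
```

```text
t: 5.9
tcp_pos: [0.3342, 0.2441, 0.0949]
orientation: [0.685, 0.728, 0.008, 0.003]
ft_force: [62.8, -2.1, -64.9]
opening: 0.0108
gripper_force: 59.4
t 5.90 tcp [0.3342 0.2441 0.0949] y-yaw 0.060 z [ 0.014  0.007 -1.   ] op 0.0108 F [ 62.8  -2.1 -64.9] g 59 q7 -1.14
d [-0.0007 -0.0064  0.0058] n 1 each [-0.0007 -0.0064  0.0058]
rot [ 0.0149 -0.0062 -0.0071] m 1 each [ 0.0149 -0.0062 -0.0071]
```

To row units: -0.06 m is -0.96, -0.05 m is -0.8.

```bash
echo '0.0,0,0.128,0.032,0,0,0
0.04,0,0,0,0,0,0
0.04,0,0,0,0,0,0
0.04,0,0,0,0,0,0
0.04,0,0,-0.8,0,0,0
0.04,0,0,-0.96,0,0,0
0.085,0,0,-0.96,0,0,0
0.085,0,0,-0.96,0,0,0
0.085,0,0,-0.96,0,0,0
0.085,0,0,0,0,0,0' | python3 drive.py; python3 - <<'E'
from h import *
plan([.46,.25,.35],.0675)
d=snap('top','t2',crop=(60,140,220,260),scale=4.5); w=snap('wrist','w2',scale=1.5)
print(w["xyz"],Rm(w).round(3).tolist(),w["fx"])
E
```

```text
t: 7.15
tcp_pos: [0.3307, 0.2447, 0.3862]
orientation: [0.682, 0.731, 0.004, 0.001]
ft_force: [-0.3, 0.3, -1.1]
opening: 0.0851
gripper_force: 0.0
t 7.15 tcp [0.3307 0.2447 0.3862] y-yaw 0.069 z [ 0.006  0.004 -1.   ] op 0.0851 F [-0.3  0.3 -1.1] g 0 q7 -0.74
d [-0.0037  0.1291  0.0371] n 3 each [-0.0012  0.043   0.0124]
rot [ 0.0067 -0.0034  0.0018] m 1 each [ 0.0067 -0.0034  0.0018]
[0.3240607  0.3099615  0.52712353] [[0.998, 0.065, 0.022], [0.069, -0.962, -0.264], [0.004, 0.265, -0.964]] 278.6267911746845
```

View pics/w2.png

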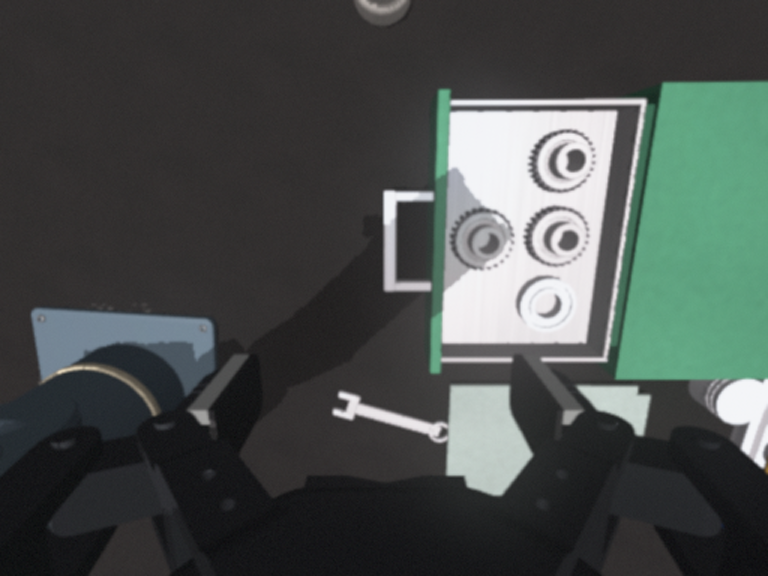

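Three gears show, with hub tops at about (572,160), (566,239) and (487,240). The bearing is at (547,303).

```bash
python3 - <<'E'
from h import *
d=load('w2')
print(px2w(d,np.array([(573,160),(567,239),(487,240)])/1.5,.108).round(4))
print(px2w(d,np.array([(562,160),(557,236),(482,238)])/1.5,.082).round(4))
o=d["image"][75:215,285:435,::-1]; cv2.imwrite('pics/c2.png',cv2.resize(o,None,fx=4,fy=4,interpolation=cv2.INTER_CUBIC))
E
```

```text
[[0.5041 0.3357 0.108 ]
 [0.5124 0.2603 0.108 ]
 [0.4324 0.2539 0.108 ]]
[[0.5041 0.3365 0.082 ]
 [0.5129 0.2597 0.082 ]
 [0.4335 0.2522 0.082 ]]
```

View pics/c2.png

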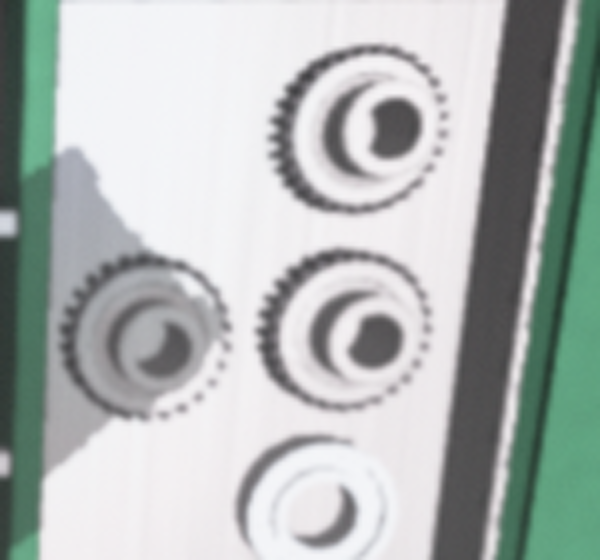

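View pics/t2.png

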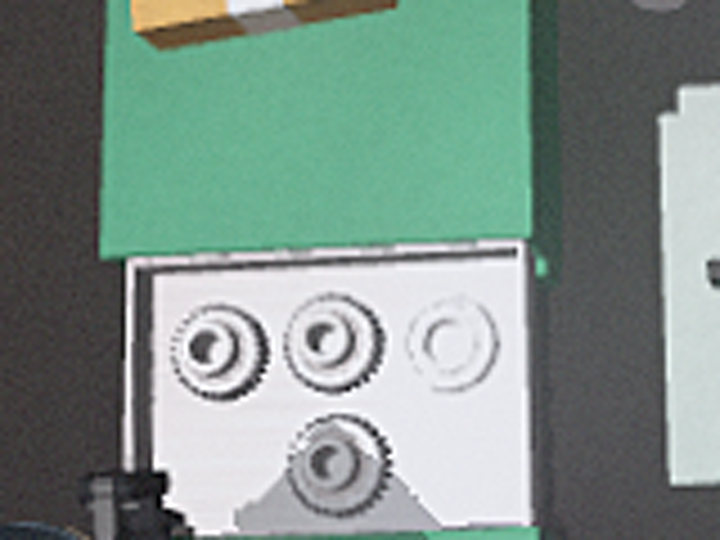

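Both views agree on three gears. Hub tops in c2 are at (385,127), (368,338) and (158,345); in t2 they're at (213,347), (330,341) and (335,463).

```bash
python3 - <<'E'
from h import *
d=load('w2')
print(px2w(d,np.array([(385,127),(368,338),(158,345)])/4+[285,75],.108).round(4))
t=load('t2')
print(px2w(t,np.array([(213,347),(330,341),(335,463)])/4.5+[60,140],.108).round(4))
plan([.503,.335,.386],.0675)
E
```

```text
[[0.503  0.3355 0.108 ]
 [0.511  0.2599 0.108 ]
 [0.4324 0.252  0.108 ]]
[[0.5042 0.3297 0.108 ]
 [0.5103 0.2529 0.108 ]
 [0.433  0.2448 0.108 ]]
t 7.25 tcp [0.3297 0.2431 0.3824] y-yaw 0.069 z [ 0.001 -0.    -1.   ] op 0.0847 F [ 0.3 -0.9 -0.4] g 0 q7 -0.74
d [ 0.0797  0.1792 -0.0035] n 4 each [ 0.0199  0.0448 -0.0009]
rot [0.0009 0.0001 0.0017] m 1 each [0.0009 0.0001 0.0017]
```

To row units: 0.045 m is 0.72, 0.04 m is 0.64.

```bash
echo '0.05,0.32,0.72,0.64,0,0,0
0.05,0.32,0.72,0.64,0,0,0
0.05,0.32,0.72,0.64,0,0,0
0.05,0.32,0.72,0.48,0,0,0
0.05,0,0,0,0,0,0
0.05,0,0,0,0,0,0
0.05,0,0,0,0,0,0' | python3 drive.py; python3 - <<'E'
from h import *
plan([.503,.333,.386],.0675)
w=snap('wrist','w3',scale=1.5)
s=manip.read_state(); print(w2px(w,s["tcp_pos"]), w2px(w,[[.503,.3355,.108],[.503,.3297,.108]]), w["xyz"])
E
```

```text
t: 8.12
tcp_pos: [0.5013, 0.3343, 0.2349]
orientation: [0.682, 0.731, 0.0, 0.0]
ft_force: [-0.3, -0.0, 0.5]
opening: 0.0501
gripper_force: 0.0
t 8.12 tcp [0.5013 0.3343 0.2349] y-yaw 0.070 z [ 0.001  0.    -1.   ] op 0.0501 F [-0.3 -0.   0.5] g 0 q7 -0.90
d [-0.0014  0.0018 -0.1511] n 3 each [-0.0005  0.0006 -0.0504]
rot [ 0.0007 -0.0001  0.0023] m 1 each [ 0.0007 -0.0001  0.0023]
[[258.89711143 240.19608015]] [[259.38476789 184.4638232 ]
 [258.9695373  190.07401821]] [0.49549833 0.40072927 0.37813392]
```

View pics/w3.png

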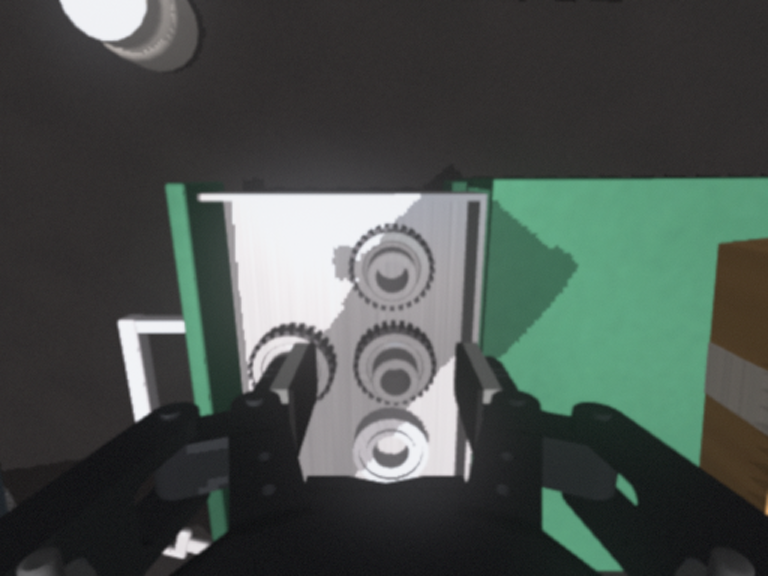

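Gear 1's hub top is at about (392,273) and gear 2's at (396,376), which fits the wrist estimate.

```bash
python3 - <<'E'
from h import *
w=load('w3'); p=px2w(w,np.array([(392,273),(396,376)])/1.5,.108); print(p)
plan([p[0,0],p[0,1],.088],.0675)
E
```

```text
[[0.50475286 0.33814815 0.108     ]
 [0.51311651 0.26344047 0.108     ]]
t 8.18 tcp [0.5015 0.3343 0.2352] y-yaw 0.070 z [ 0.001  0.    -1.   ] op 0.0501 F [-0.3 -0.4  0.1] g 0 q7 -0.90
d [0.0036 0.0033 0.1472] n 3 each [0.0012 0.0011 0.0491]
rot [ 0.0014 -0.0003  0.0021] m 1 each [ 0.0014 -0.0003  0.0021]
```

```bash
echo '0.05,0.04,0.048,0.8,0,0,0
0.05,0,0,0.8,0,0,0
0.05,0,0,0.48,0,0,0
0.05,0,0,0.24,0,0,0
0.05,0,0,0,0,0,0
0,0,0,0,0,0,0
0,0,0,0,0,0,0
0,0,0,0,0,0,0
0,0,0,0,0,0,0
0,0,0,-0.32,0,0,0
0,0,0,0,0,0,0' | python3 drive.py 80; python3 p.py .478 -.2752 .3 0.0675
```

```text
t: 9.55
tcp_pos: [0.5059, 0.3379, 0.1111]
orientation: [0.682, 0.731, 0.002, 0.0]
ft_force: [1.7, 0.4, -4.3]
opening: 0.0321
gripper_force: 80.2
t 9.55 tcp [0.5059 0.3379 0.1111] y-yaw 0.069 z [ 0.003  0.002 -1.   ] op 0.0321 F [ 1.7  0.4 -4.3] g 80 q7 -0.99
d [-0.6093 -0.0693 -0.1904] n 11 each [-0.0554 -0.0063 -0.0173]
rot [ 0.0031 -0.002   0.0012] m 1 each [ 0.0031 -0.002   0.0012]
```

To row units: -0.055 m is -0.88, -0.05 m is -0.8.

```bash
echo '0,0,0,-0.8,0,0,0
0,0,0,-0.8,0,0,0
0,0,0,-0.48,0,0,0
0,-0.88,-0.096,0,0,0,0
0,-0.88,-0.096,0,0,0,0
0,-0.88,-0.096,0,0,0,0
0,-0.88,-0.096,0,0,0,0
0,-0.88,-0.096,0,0,0,0
0,-0.88,-0.096,0,0,0,0
0,-0.88,-0.096,0,0,0,0
0,-0.88,-0.096,0,0,0,0
0,-0.88,-0.096,0,0,0,0
0,-0.88,-0.096,0,0,0,0
0,-0.88,-0.096,0,0,0,0
0,-0.88,-0.096,0,0,0,0
0,-0.48,-0.096,0,0,0,0
0,0,0,0,0,0,0
0,0,0,0,0,0,0' | python3 drive.py; python3 - <<'E'
from h import *
plan([.4709,-.3547,.2],.0675)
w=snap('wrist','w4',scale=1.5)
print(w2px(w,[[.5576,-.2832,.036],[.478,-.2752,.036],[.3985,-.2681,.036],[.4709,-.3547,.036],[.391,-.3469,.036],[.5498,-.3627,.036]])*1.5)
E
```

```text
t: 11.8
tcp_pos: [0.4748, -0.3557, 0.2387]
orientation: [0.682, 0.731, 0.0, -0.0]
ft_force: [-0.8, 1.2, -4.0]
opening: 0.0322
gripper_force: 81.0
t 11.80 tcp [ 0.4748 -0.3557  0.2387] y-yaw 0.070 z [-0.     0.001 -1.   ] op 0.0322 F [-0.8  1.2 -4. ] g 81 q7 0.40
d [ 0.0012 -0.0038  0.0387] n 1 each [ 0.0012 -0.0038  0.0387]
rot [-0.0001 -0.001   0.0021] m 1 each [-0.0001 -0.001   0.0021]
[[496.28842377 174.38742724]
 [397.43021231 156.73708912]
 [296.49998805 139.72047702]
 [381.71060728 255.32933897]
 [286.33115126 239.52110628]
 [473.95350537 270.92224603]]
```

View pics/w4.png

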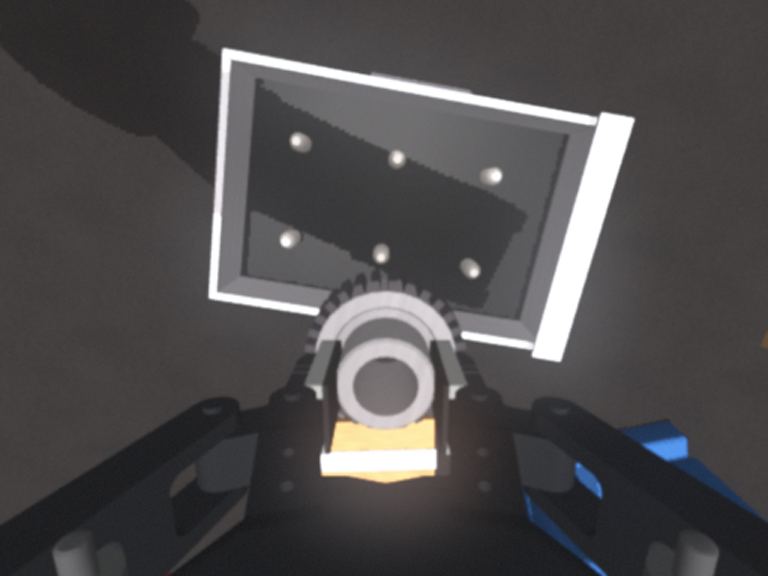

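The wrist view shows peg tops at (397,157), (381,251), (288,238) and (469,267), within about 3 px of the predictions. The gear is held level.

```bash
python3 - <<'E'
from h import *
w=load('w4'); p=px2w(w,np.array([(288,238),(297,141),(381,251),(397,157),(469,267),(489,176)])/1.5,.036); print(p.round(4))
# gear hub centre in wrist
print(px2w(w,np.array([(385,384)])/1.5,.2387+.017))
E
```

```text
[[ 0.3924 -0.3455  0.036 ]
 [ 0.3989 -0.269   0.036 ]
 [ 0.4701 -0.3511  0.036 ]
 [ 0.4777 -0.2754  0.036 ]
 [ 0.5452 -0.3596  0.036 ]
 [ 0.552  -0.2848  0.036 ]]
[[ 0.47379388 -0.35663822  0.2557    ]]
```

```bash
echo '0,0.056,-0.048,0.8,0,0,0
0,0,0,0.8,0,0,0
0,0,0,0.8,0,0,0
0,0,0,0.32,0,0,0
0,0,0,0.24,0,0,0
0,0,0,0.16,0,0,0
0,0,0,0.128,0,0,0
0,0,0,0,0,0,0' | python3 drive.py; python3 p.py .4715 -.352 .031
```

```text
t: 12.85
tcp_pos: [0.4715, -0.3533, 0.0361]
orientation: [0.682, 0.731, -0.0, -0.0]
ft_force: [0.0, -0.4, -2.7]
opening: 0.0319
gripper_force: 81.0
t 12.85 tcp [ 0.4715 -0.3533  0.0361] y-yaw 0.069 z [-0. -0. -1.] op 0.0319 F [ 0.  -0.4 -2.7] g 81 q7 0.25
d [0.0013 0.0001 0.0051] n 1 each [0.0013 0.0001 0.0051]
```

```bash
echo '0,0,0,0.048,0,0,0
0,0,0,0.032,0,0,0
0,0,0,0,0,0,0
0.046,0,0,0,0,0,0
0.046,0,0,0,0,0,0
0.046,0,0,0,0,0,0
0.046,0,0,-0.64,0,0,0
0.05,0,0,-0.8,0,0,0
0.05,0,0,-0.96,0,0,0
0.05,0,0,0,0,0,0' | python3 drive.py; python3 p.py .512 .261 .2 .0675
```

```text
t: 14.1
tcp_pos: [0.4739, -0.3544, 0.186]
orientation: [0.682, 0.731, 0.001, 0.004]
ft_force: [-0.1, -0.6, -0.8]
opening: 0.0502
gripper_force: 0.0
t 14.10 tcp [ 0.4739 -0.3544  0.186 ] y-yaw 0.069 z [ 0.007 -0.005 -1.   ] op 0.0502 F [-0.1 -0.6 -0.8] g 0 q7 0.36
d [ 0.6113  0.0804 -0.0166] n 11 each [ 0.0556  0.0073 -0.0015]
rot [0.0067 0.0052 0.0012] m 1 each [0.0067 0.0052 0.0012]
```

To row units: 0.0555 m is 0.888, 0.0073 m is 0.1168.

```bash
echo '0.05,0.888,0.1168,-0.16,0,0,0
0.05,0.888,0.1168,-0.16,0,0,0
0.05,0.888,0.1168,-0.16,0,0,0
0.05,0.888,0.1168,0,0,0,0
0.05,0.888,0.1168,0,0,0,0
0.05,0.888,0.1168,0,0,0,0
0.05,0.888,0.1168,0,0,0,0
0.05,0.888,0.1168,0,0,0,0
0.05,0.888,0.1168,0,0,0,0
0.05,0.888,0.1168,0,0,0,0
0.05,0.888,0.1168,0,0,0,0
0.05,0,0,0,0,0,0
0.05,0,0,0,0,0,0
0.05,0,0,0,0,0,0' | python3 drive.py; python3 - <<'E'
from h import *
plan([.5115,.261,.09],.0675)
w=snap('wrist','w5',scale=1.5); print(w2px(w,[[.512,.261,.108],[.4325,.253,.108]])*1.5)
E
```

```text
t: 15.85
tcp_pos: [0.5097, 0.2594, 0.2107]
orientation: [0.683, 0.73, -0.001, 0.0]
ft_force: [0.4, -0.2, 0.4]
opening: 0.0499
gripper_force: 0.0
t 15.85 tcp [0.5097 0.2594 0.2107] y-yaw 0.067 z [-0.    -0.001 -1.   ] op 0.0499 F [ 0.4 -0.2  0.4] g 0 q7 -0.79
d [0.0016 0.0019 0.1207] n 3 each [0.0005 0.0006 0.0402]
rot [-0.0005  0.0012 -0.0006] m 1 each [-0.0005  0.0012 -0.0006]
[[390.63404514 285.22453956]
 [259.65221694 289.51217537]]
```

View pics/w5.png

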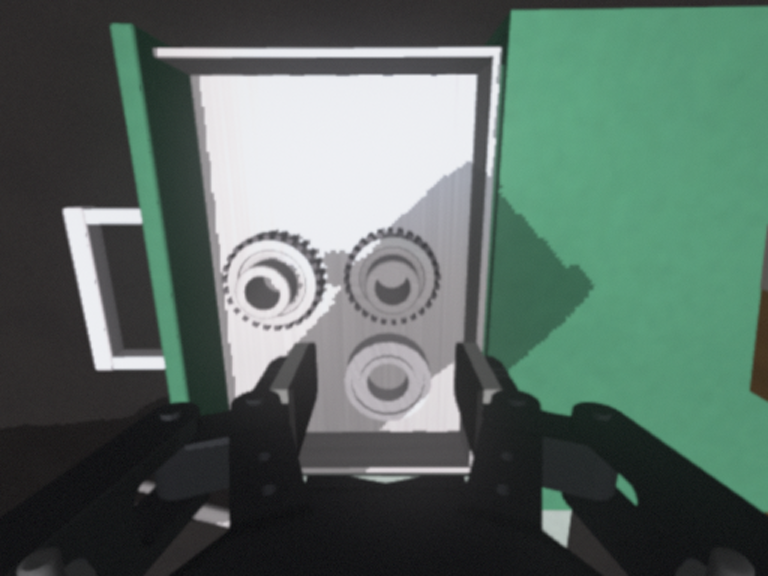

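Gear 2's hub top is at (391,281) and gear 3's at (262,290), both where expected. The bearing and the drawer haven't moved.

Units first: shifts go in shares of 62.5 mm and turns go in units of 0.1 rad. So 0.05 m is 0.8, 0.021 m is 0.336.

```bash
echo '0.05,0.04,0.032,0.8,0,0,0
0.05,0,0,0.8,0,0,0
0.05,0,0,0.336,0,0,0
0.05,0,0,0,0,0,0
0,0,0,0,0,0,0
0,0,0,0,0,0,0
0,0,0,0,0,0,0
0,0,0,0,0,0,0' | python3 drive.py 80;echo '0,0,0,-0.8,0,0,0
0,0,0,-0.8,0,0,0
0,0,0,-0.64,0,0,0
0,0,0,0,0,0,0' | python3 drive.py; python3 p.py .478 -.2745 .23 0.0675
```

```text
t: 16.9
tcp_pos: [0.5124, 0.2638, 0.0917]
orientation: [0.683, 0.731, 0.001, 0.001]
ft_force: [0.2, -1.9, 7.3]
opening: 0.0317
gripper_force: 80.4
t: 17.4
tcp_pos: [0.5123, 0.2649, 0.2335]
orientation: [0.682, 0.731, 0.003, 0.001]
ft_force: [0.4, 0.6, -4.4]
opening: 0.0316
gripper_force: 81.2
t 17.40 tcp [0.5123 0.2649 0.2335] y-yaw 0.069 z [ 0.005  0.003 -1.   ] op 0.0316 F [ 0.4  0.6 -4.4] g 81 q7 -0.78
d [-0.5358 -0.0714  0.0017] n 10 each [-0.0536 -0.0071  0.0002]
rot [ 0.0055 -0.0026  0.0013] m 1 each [ 0.0055 -0.0026  0.0013]
```

```bash
echo '0,-0.8576,-0.1136,0,0,0,0
0,-0.8576,-0.1136,0,0,0,0
0,-0.8576,-0.1136,0,0,0,0
0,-0.8576,-0.1136,0,0,0,0
0,-0.8576,-0.1136,0,0,0,0
0,-0.8576,-0.1136,0,0,0,0
0,-0.8576,-0.1136,0,0,0,0
0,-0.8576,-0.1136,0,0,0,0
0,-0.8576,-0.1136,0,0,0,0
0,-0.8576,-0.1136,0,0,0,0
0,0,0,0,0,0,0
0,0,0,0,0,0,0' | python3 drive.py; python3 - <<'E'
from h import *
plan([.478,-.2745,.031],.0675)
w=snap('wrist','w6',scale=1.5); print(w2px(w,[[.478,-.2745,.24]])*1.5)
E
```

```text
t: 18.9
tcp_pos: [0.4768, -0.2751, 0.2289]
orientation: [0.682, 0.731, 0.0, -0.001]
ft_force: [-0.8, -0.2, -2.8]
opening: 0.0319
gripper_force: 81.2
t 18.90 tcp [ 0.4768 -0.2751  0.2289] y-yaw 0.069 z [-0.002  0.002 -1.   ] op 0.0319 F [-0.8 -0.2 -2.8] g 81 q7 0.27
d [1.000e-04 1.600e-03 1.979e-01] n 4 each [0.     0.0004 0.0495]
rot [-0.0015 -0.0018  0.0013] m 1 each [-0.0015 -0.0018  0.0013]
[[391.56243463 372.25792701]]
```

To row units: 0.05 m is 0.8, 0.04 m is 0.64.

```bash
echo '0,0.016,0.016,0.8,0,0,0
0,0,0,0.8,0,0,0
0,0,0,0.64,0,0,0
0,0,0,0.32,0,0,0
0,0,0,0.24,0,0,0
0,0,0,0.16,0,0,0
0,0,0,0.128,0,0,0
0,0,0,0,0,0,0' | python3 drive.py; python3 p.py .478 -.2745 .031
```

```text
t: 19.95
tcp_pos: [0.4784, -0.2746, 0.037]
orientation: [0.682, 0.731, -0.0, -0.0]
ft_force: [-0.1, -0.4, -4.2]
opening: 0.0321
gripper_force: 81.1
t 19.95 tcp [ 0.4784 -0.2746  0.037 ] y-yaw 0.069 z [-0.  0. -1.] op 0.0321 F [-0.1 -0.4 -4.2] g 81 q7 0.10
d [ 0.0002 -0.0004  0.006 ] n 1 each [ 0.0002 -0.0004  0.006 ]
```

To row units: -0.06 m is -0.96, -0.04 m is -0.64.

```bash
echo '0,0,0,0.048,0,0,0
0,0,0,0.048,0,0,0
0,0,0,0,0,0,0
0.046,0,0,0,0,0,0
0.046,0,0,0,0,0,0
0.046,0,0,0,0,0,0
0.046,0,0,-0.64,0,0,0
0.05,0,0,-0.96,0,0,0
0.05,0,0,-0.96,0,0,0
0.05,0,0,-0.32,0,0,0' | python3 drive.py; echo '0.05,0.848,-0.016,0,0,0,0
0.05,0.848,-0.016,0,0,0,0
0.05,0.848,-0.016,0,0,0,0
0.05,0.848,-0.016,0,0,0,0
0.05,0.848,-0.016,0,0,0,0
0.05,0.848,-0.016,0,0,0,0
0.05,0.848,-0.016,0,0,0,0
0.05,0.848,-0.016,0,0,0,0
0.05,0.848,-0.016,0,0,0,0
0.05,0.848,-0.016,0,0,0,0
0.05,0,0,0,0,0,0
0.05,0,0,0,0,0,0' | python3 drive.py; python3 - <<'E'
from h import *
plan([.433,.254,.09],.0675)
w=snap('wrist','w7',scale=1.5); print(w2px(w,[[.433,.254,.108]])*1.5)
t=snap('top','t7'); im=np.vstack([cv2.resize(w["image"][:,:,::-1][100:260,150:410],None,fx=3,fy=3)[:,:], cv2.resize(t["image"][:,:,::-1][0+175:175+60,285:285+130],None,fx=6,fy=6)[:120*3]*1][:1]) 
a=cv2.resize(w["image"][110:250,180:400,::-1],(400,255)); b=cv2.resize(t["image"][170:290,280:380,::-1],(400,480)); 
c=np.zeros((480,800,3),np.uint8); c[:255,:400]=a; c[:,400:]=b; cv2.imwrite('pics/m7.png',c)
E
```

```text
t: 21.2
tcp_pos: [0.4798, -0.2751, 0.215]
orientation: [0.682, 0.731, 0.001, 0.003]
ft_force: [-0.7, -1.0, -1.3]
opening: 0.0499
gripper_force: 0.0
t: 22.7
tcp_pos: [0.4317, 0.2529, 0.2108]
orientation: [0.682, 0.731, -0.0, 0.0]
ft_force: [1.1, -0.5, 0.2]
opening: 0.0502
gripper_force: 0.0
t 22.70 tcp [0.4317 0.2529 0.2108] y-yaw 0.069 z [-0.    -0.001 -1.   ] op 0.0502 F [ 1.1 -0.5  0.2] g 0 q7 -0.86
d [0.0011 0.0014 0.1208] n 3 each [0.0004 0.0005 0.0403]
rot [-0.0005  0.0007  0.002 ] m 1 each [-0.0005  0.0007  0.002 ]
[[388.98923346 285.93265554]]
```

View pics/m7.png

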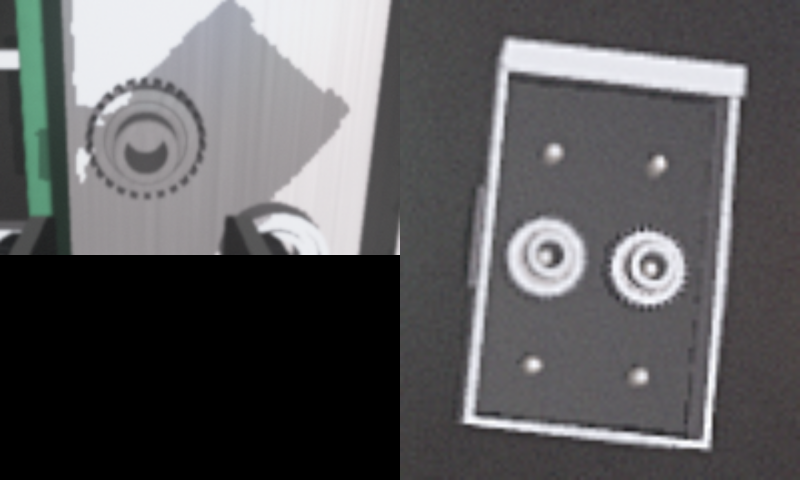

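Both placed gears sit on the middle pegs with the peg tops visible in the bores. Gear 3's hub is where predicted.

```bash
echo '0.05,0.024,0.024,0.8,0,0,0
0.05,0,0,0.8,0,0,0
0.05,0,0,0.336,0,0,0
0.05,0,0,0,0,0,0
0,0,0,0,0,0,0
0,0,0,0,0,0,0
0,0,0,0,0,0,0
0,0,0,0,0,0,0' | python3 drive.py 80;echo '0,0,0,-0.8,0,0,0
0,0,0,-0.8,0,0,0
0,0,0,-0.64,0,0,0
0,0,0,0,0,0,0' | python3 drive.py; python3 p.py .3985 -.2675 .23 0.0675
```

```text
t: 23.8
tcp_pos: [0.4342, 0.2546, 0.0915]
orientation: [0.683, 0.731, 0.001, 0.001]
ft_force: [0.9, -3.6, 7.9]
opening: 0.0321
gripper_force: 80.0
t: 24.3
tcp_pos: [0.4343, 0.2559, 0.2331]
orientation: [0.682, 0.731, 0.003, 0.001]
ft_force: [0.2, -0.6, -5.3]
opening: 0.0324
gripper_force: 82.0
t 24.30 tcp [0.4343 0.2559 0.2331] y-yaw 0.069 z [ 0.005  0.003 -1.   ] op 0.0324 F [ 0.2 -0.6 -5.3] g 82 q7 -0.85
d [-0.5197 -0.0716  0.0014] n 9 each [-0.0577 -0.008   0.0002]
rot [ 0.0055 -0.0026  0.001 ] m 1 each [ 0.0055 -0.0026  0.001 ]
```

```bash
echo '0,-0.8736,0.1376,0,0,0,0
0,-0.8736,0.1376,0,0,0,0
0,-0.8736,0.1376,0,0,0,0
0,-0.8736,0.1376,0,0,0,0
0,-0.8736,0.1376,0,0,0,0
0,-0.8736,0.1376,0,0,0,0
0,-0.8736,0.1376,0,0,0,0
0,-0.8736,0.1376,0,0,0,0
0,-0.8736,0.1376,0,0,0,0
0,-0.8736,0.1376,0,0,0,0
0,0,0,0,0,0,0
0,0,0,0,0,0,0' | python3 drive.py; python3 p.py .5573 -.2825 .031
```

```text
t: 25.8
tcp_pos: [0.5558, -0.2832, 0.2283]
orientation: [0.682, 0.731, -0.0, -0.002]
ft_force: [0.1, 0.8, -3.7]
opening: 0.0323
gripper_force: 81.9
t 25.80 tcp [ 0.5558 -0.2832  0.2283] y-yaw 0.069 z [-0.002  0.002 -1.   ] op 0.0323 F [ 0.1  0.8 -3.7] g 82 q7 0.20
d [0.0002 0.002  0.1973] n 4 each [0.0001 0.0005 0.0493]
```

To row units: 0.05 m is 0.8, 0.04 m is 0.64.

```bash
echo '0,0.016,0.016,0.8,0,0,0
0,0,0,0.8,0,0,0
0,0,0,0.64,0,0,0
0,0,0,0.32,0,0,0
0,0,0,0.24,0,0,0
0,0,0,0.16,0,0,0
0,0,0,0.112,0,0,0
0,0,0,0,0,0,0' | python3 drive.py; python3 p.py .5573 -.2825 .031
```

```text
t: 26.8
tcp_pos: [0.5576, -0.2827, 0.0381]
orientation: [0.682, 0.731, -0.0, -0.0]
ft_force: [-0.8, 0.2, -3.7]
opening: 0.0321
gripper_force: 81.9
t 26.80 tcp [ 0.5576 -0.2827  0.0381] y-yaw 0.069 z [-0.  0. -1.] op 0.0321 F [-0.8  0.2 -3.7] g 82 q7 0.07
d [ 0.0002 -0.0003  0.0071] n 1 each [ 0.0002 -0.0003  0.0071]
```

To row units: 0.049 m is 0.784, 0.0066 m is 0.1056.

```bash
echo '0,0,0,0.064,0,0,0
0,0,0,0.048,0,0,0
0,0,0,0,0,0,0
0.046,0,0,0,0,0,0
0.046,0,0,0,0,0,0
0.046,0,0,0,0,0,0
0.046,0,0,-0.64,0,0,0
0.05,0,0,-0.96,0,0,0
0.05,0,0,-0.96,0,0,0
0.05,0,0,-0.32,0,0,0
0.05,0.784,0.1056,0,0,0,0
0.05,0.784,0.1056,0,0,0,0
0.05,0.784,0.1056,0,0,0,0
0.05,0.784,0.1056,0,0,0,0
0.05,0.784,0.1056,0,0,0,0
0.05,0,0,0,0,0,0
0.05,0,0,0,0,0,0' | python3 drive.py; python3 - <<'E'
from h import *
plan([.574,-.036,.2],.066)
w=snap('wrist','w8',scale=1.5); print(w2px(w,[[.5714,.0177,.056],[.5773,-.0923,.056],[.574,-.0363,.056]])*1.5)
t=snap('top','t8')
a=cv2.resize(w["image"][:,:,::-1],(480,360)); b=cv2.resize(t["image"][170:290,280:380,::-1],(320,384)); 
c=np.zeros((384,800,3),np.uint8); c[:360,:480]=a; c[:,480:]=b; cv2.imwrite('pics/m8.png',c)
E
```

```text
t: 28.92
tcp_pos: [0.5739, -0.0366, 0.2115]
orientation: [0.682, 0.731, 0.0, 0.001]
ft_force: [-0.5, -0.4, 0.3]
opening: 0.05
gripper_force: 0.0
t 28.93 tcp [ 0.5739 -0.0366  0.2115] y-yaw 0.069 z [ 0.001 -0.001 -1.   ] op 0.0500 F [-0.5 -0.4  0.3] g 0 q7 -0.23
d [0.0006 0.0001 0.0115] n 1 each [0.0006 0.0001 0.0115]
rot [0.0008 0.0009 0.0031] m 1 each [0.0008 0.0009 0.0031]
[[388.03200077 192.51064715]
 [385.60590948 339.90328956]
 [386.3773164  268.40848693]]
```

View pics/m8.png

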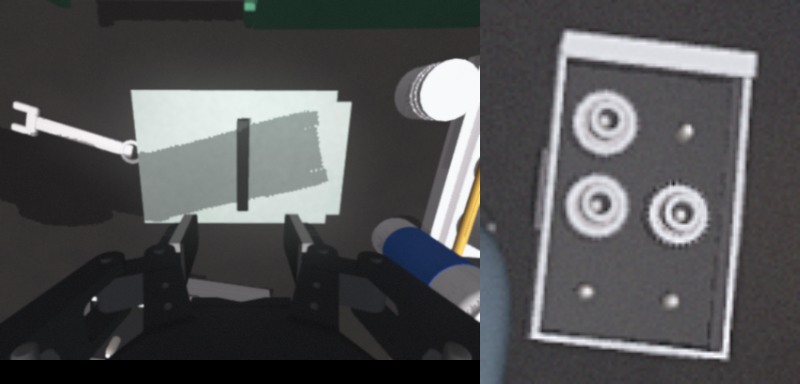

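The wrist half shows the cover handle at (243,118)–(243,210), as predicted. The top half shows all three gears down on their own pegs. Next I'll fit the case and cover outlines by edges in both cameras.

```bash
cat > fit.py <<'E'
from h import *
from scipy.optimize import least_squares
from scipy.ndimage import map_coordinates
def fit(fn,p0,edges,z,r=7,it=4):
    """edges: list of ((x1,y1),(x2,y2),(nx,ny)) local, outward normal; finds bright-inside edge"""
    d=load(fn); g=cv2.GaussianBlur(cv2.cvtColor(d["image"],cv2.COLOR_RGB2GRAY).astype(np.float32),(0,0),.7)
    L=np.vstack([np.linspace(a,b,25) for a,b,_ in edges]); N=np.vstack([np.tile(n,(25,1)) for *_,n in edges])
    tow=lambda p,q:np.c_[q@np.array([[np.cos(p[2]),np.sin(p[2])],[-np.sin(p[2]),np.cos(p[2])]])+p[:2],np.full(len(q),z)]
    p=np.array(p0,float); s=np.arange(-r,r+.01,.25)
    for k in range(it):
        A=w2px(d,tow(p,L)); B=w2px(d,tow(p,L+N*.005)); n=(B-A)/np.linalg.norm(B-A,axis=1)[:,None]
        P=A[:,None]+n[:,None]*s[None,:,None]
        v=map_coordinates(g,[P[...,1],P[...,0]],order=1,mode='nearest'); gr=-np.gradient(v,axis=1)
        i=gr.argmax(1); ok=(gr.max(1)>3.)&(P[np.arange(len(i)),i,0]>2)&(P[np.arange(len(i)),i,0]<509)
        off=s[i]; mid=np.median(off[ok]); 
        f=lambda q:(((w2px(d,tow(q,L))-A)*n).sum(1)-off)[ok]
        p=least_squares(f,p,loss='soft_l1',f_scale=.4).x
    e=f(p); print(fn,"x %.4f y %.4f yaw %.4f"%tuple(p),"inl",(abs(e)<.7).sum(),"of",ok.sum(),"rms",e[abs(e)<.7].std().round(2)); return p
case=[((-.137,-.08),(-.137,.08),(-1,0)),((-.13,.089),(.10,.089),(0,1)),((-.13,-.089),(.10,-.089),(0,-1))]
cover=[((-.137,-.08),(-.137,.08),(-1,0)),((-.13,.088),(.11,.088),(0,1)),((-.13,-.088),(.11,-.088),(0,-1)),((.1345,-.07),(.1345,.07),(1,0))]
E
python3 - <<'E'
from fit import *
for f in('top0','t7','t8'): fit(f,(.4823,-.317,-.093),case,.064)
fit('w4',(.4823,-.317,-.093),case,.064)
for f in('top0','w8'): fit(f,(.574,-.0355,.066),cover,.015)
# white handle hub check
s=manip.read_state(); print(s["tcp_pos"])
E
```

```text
top0 x 0.4822 y -0.3161 yaw -0.0975 inl 64 of 75 rms 0.26
t7 x 0.4822 y -0.3163 yaw -0.0976 inl 62 of 75 rms 0.26
t8 x 0.4821 y -0.3165 yaw -0.0999 inl 60 of 75 rms 0.26
w4 x 0.4808 y -0.3163 yaw -0.0969 inl 49 of 71 rms 0.28
top0 x 0.5761 y -0.0355 yaw 0.0649 inl 91 of 100 rms 0.25
w8 x 0.5753 y -0.0358 yaw 0.0644 inl 70 of 98 rms 0.24
[ 0.5736957  -0.03763793  0.21117515]
```

To row units: 0.0021 m is 0.0336, 0.0019 m is 0.0304, 0.004 rad is 0.04.

```bash
echo '0.05,0.0304,0.0336,0.8,0,0,0.04
0.05,0,0,0.8,0,0,0
0.05,0,0,0.8,0,0,0
0.05,0,0,0.4,0,0,0
0.05,0,0,0.128,0,0,0
0.05,0,0,0,0,0,0' | python3 drive.py 110; python3 p.py .5757 -.0357 .028 .0647; echo '0,0,0,0,0,0,0
0,0,0,0,0,0,0
0,0,0,0,0,0,0
0,0,0,0,0,0,0
0,0,0,0,0,0,0' | python3 drive.py;python3 p.py .5757 -.0357 .028 .0647
```

```text
t: 29.78
tcp_pos: [0.5758, -0.0347, 0.0283]
orientation: [0.684, 0.729, -0.0, 0.0]
ft_force: [0.5, -0.0, 1.0]
opening: 0.0504
gripper_force: 0.0
t 29.77 tcp [ 0.5758 -0.0347  0.0283] y-yaw 0.064 z [ 0. -0. -1.] op 0.0504 F [ 0.5 -0.   1. ] g 0 q7 -0.40
d [-0.001  -0.0002  0.0003] n 1 each [-0.001  -0.0002  0.0003]
rot [ 0.      0.0001 -0.0008] m 1 each [ 0.      0.0001 -0.0008]
t: 30.4
tcp_pos: [0.5762, -0.0342, 0.0295]
orientation: [0.684, 0.73, 0.0, 0.001]
ft_force: [-1.7, -0.7, 8.2]
opening: 0.0125
gripper_force: 107.8
t 30.40 tcp [ 0.5762 -0.0342  0.0295] y-yaw 0.065 z [ 0.002 -0.001 -1.   ] op 0.0125 F [-1.7 -0.7  8.2] g 108 q7 -0.40
d [-0.0015 -0.0006  0.0015] n 1 each [-0.0015 -0.0006  0.0015]
rot [0.0018 0.0006 0.0001] m 1 each [0.0018 0.0006 0.0001]
```

```bash
cat > cov.py <<'E'
from h import *
# lipx lipz theta [in-hand x y]  -> plan
lx,lz,th=[float(x) for x in sys.argv[1:4]]; hand=np.array([.0003,.0015,.0295])
C=np.array([.4815,-.3163,0]); yaw=-.097
Rz=R.from_euler('z',yaw); Rc=Rz*R.from_euler('y',th)
O=C+Rz.apply([lx,0,lz])-Rc.apply([.1345,0,.010]); T=O+Rc.apply(hand)
print("target",T.round(4)); plan(T,yaw,th*np.array([-np.sin(yaw),np.cos(yaw),0]))
s=manip.read_state(); Rt=R.from_quat(s["orientation"]); M=Rt.as_matrix()
Rcn=R.from_matrix(np.c_[M[:,1],M[:,0],-M[:,2]]); On=s["tcp_pos"]-Rcn.apply(hand)
print("cover in case",Rz.inv().apply(On-C).round(4),"lip",Rz.inv().apply(On+Rcn.apply([.1345,0,.01])-C).round(4),"rot",(Rz.inv()*Rcn).as_rotvec().round(3))
E
echo '0,0,0,-0.48,0,0,0
0,0,0,-0.8,0,0,0
0,0,0,-0.96,0,0,0
0,0,0,-0.64,0,0,0
0,0,0,0,0,0,0.81
0,0,0,0,0,0,0.81
0,0,0,0,0,0,0' | python3 drive.py; python3 cov.py .105 .15 0
```

```text
t: 31.28
tcp_pos: [0.575, -0.0341, 0.208]
orientation: [0.74, 0.672, -0.0, -0.0]
ft_force: [0.1, 0.4, -6.4]
opening: 0.012
gripper_force: 108.6
target [ 0.4526 -0.312   0.1695]
t 31.27 tcp [ 0.575  -0.0341  0.208 ] y-yaw -0.096 z [-0.001 -0.    -1.   ] op 0.0120 F [ 0.1  0.4 -6.4] g 109 q7 -0.39
d [-0.2883 -0.0951  0.0387] n 6 each [-0.0481 -0.0158  0.0065]
rot [-0.0006  0.0005  0.0005] m 1 each [-0.0006  0.0005  0.0005]
cover in case [0.0654 0.2884 0.1785] lip [0.1999 0.2885 0.1885] rot [-0.     0.001  0.001]
```

```bash
echo '0,0,0,-0.64,0,0,0
0,-0.768,-0.256,0,0,0,0
0,-0.768,-0.256,0,0,0,0
0,-0.768,-0.256,0,0,0,0
0,-0.768,-0.256,0,0,0,0
0,-0.768,-0.256,0,0,0,0
0,-0.768,-0.256,0,0,0,0
0,0,0,0.48,0,0,0
0,0,0,0.48,0.75,0,0
0,0,0,0,0.75,0,0
0,0,0,0,0,0,0
0,0,0,0,0,0,0' | python3 drive.py 110; python3 cov.py .105 .10 .15
```

```text
t: 32.78
tcp_pos: [0.4522, -0.3114, 0.1882]
orientation: [0.738, 0.671, -0.05, -0.055]
ft_force: [0.1, 0.0, -5.6]
opening: 0.0118
gripper_force: 109.0
target [ 0.457  -0.3124  0.1393]
t 32.77 tcp [ 0.4522 -0.3114  0.1882] y-yaw -0.096 z [-0.147  0.014 -0.989] op 0.0118 F [ 0.1  0.  -5.6] g 109 q7 0.13
d [-0.0006  0.0121  0.0476] n 1 each [-0.0006  0.0121  0.0476]
rot [0.0016 0.0001 0.001 ] m 1 each [0.0016 0.0001 0.001 ]
cover in case [-0.0343  0.0006  0.159 ] lip [0.1002 0.0007 0.1491] rot [-0.     0.148  0.001]
```

To row units: 0.047 m is 0.752, 0.012 m is 0.192.

```bash
echo '0,-0.0096,0.192,0.752,0,0,0
0,0,0,0,0,0,0' | python3 drive.py; python3 cov.py .108 .067 .15
```

```text
t: 33.02
tcp_pos: [0.4546, -0.3119, 0.1381]
orientation: [0.738, 0.67, -0.051, -0.058]
ft_force: [-0.9, -0.6, -5.2]
opening: 0.0122
gripper_force: 109.0
target [ 0.46   -0.3127  0.1063]
t 33.02 tcp [ 0.4546 -0.3119  0.1381] y-yaw -0.097 z [-0.153  0.017 -0.988] op 0.0122 F [-0.9 -0.6 -5.2] g 109 q7 0.09
d [-0.0003  0.0102  0.0306] n 1 each [-0.0003  0.0102  0.0306]
rot [-0.0041 -0.0019  0.0004] m 1 each [-0.0041 -0.0019  0.0004]
cover in case [-0.032   0.0003  0.109 ] lip [0.1025 0.0004 0.0982] rot [0.002 0.154 0.   ]
```

```bash
echo '0,0,0.08,0.256,0,0,0
0,0,0.08,0.224,-0.03,0,0
0,0,0,0,0,0,0
0,0,0,0,0,0,0' | python3 drive.py; python3 cov.py .130 .067 .15
python3 -c "
from h import *
d=snap('scene','s9'); c=w2px(d,[.49,-.32,.08])[0].astype(int); print(c)
o=d['image'][c[1]-60:c[1]+60,c[0]-80:c[0]+80,::-1]; cv2.imwrite('pics/s9.png',cv2.resize(o,None,fx=5,fy=5,interpolation=cv2.INTER_CUBIC))"
```

```text
t: 33.52
tcp_pos: [0.4625, -0.313, 0.109]
orientation: [0.739, 0.67, -0.049, -0.054]
ft_force: [0.1, -0.0, -5.2]
opening: 0.0118
gripper_force: 109.1
target [ 0.4819 -0.3148  0.1063]
t 33.52 tcp [ 0.4625 -0.313   0.109 ] y-yaw -0.097 z [-0.145  0.014 -0.989] op 0.0118 F [ 0.1 -0.  -5.2] g 109 q7 0.07
d [ 0.0001  0.0196 -0.0002] n 1 each [ 0.0001  0.0196 -0.0002]
rot [0.0033 0.0001 0.    ] m 1 each [0.0033 0.0001 0.    ]
cover in case [-0.0238 -0.0001  0.0799] lip [ 1.107e-01 -1.000e-04  7.010e-02] rot [-0.     0.147  0.   ]
[184 204]
```

View pics/s9.png

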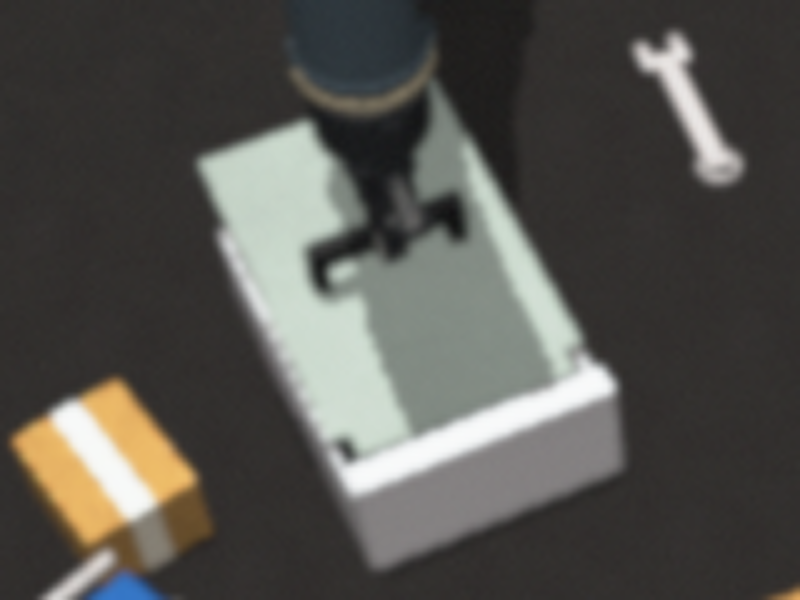

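The cover is tilted just short of the ledge, with its lip edge along (350,470)–(600,385) and the sides aligned. I'll slide it under.

To row units: 0.007 m is 0.112, 0.006 m is 0.096.

```bash
echo '0,0,0.112,0,0,0,0
0,0,0.096,0,0,0,0
0,0,0.096,0,0,0,0
0,0,0,0,0,0,0
0,0,0,0,0,0,0' | python3 drive.py; python3 cov.py .134 .067 .15
```

```text
t: 34.2
tcp_pos: [0.4808, -0.3148, 0.1058]
orientation: [0.739, 0.67, -0.049, -0.055]
ft_force: [0.4, 0.1, -6.6]
opening: 0.012
gripper_force: 109.2
target [ 0.4858 -0.3152  0.1063]
t 34.20 tcp [ 0.4808 -0.3148  0.1058] y-yaw -0.097 z [-0.146  0.014 -0.989] op 0.0120 F [ 0.4  0.1 -6.6] g 109 q7 0.06
d [ 0.      0.0049 -0.0013] n 1 each [ 0.      0.0049 -0.0013]
rot [ 0.0025 -0.0001  0.0001] m 1 each [ 0.0025 -0.0001  0.0001]
cover in case [-0.0055 -0.      0.0766] lip [ 0.129  -0.      0.0667] rot [0.    0.147 0.   ]
```

To row units: 0.002 m is 0.032, -0.0003 m is -0.0048.

```bash
echo '0,0,0.032,-0.0048,0,0,0
0,0,0.032,-0.0048,0,0,0
0,0,0.016,-0.0032,0,0,0
0,0,0,0,0,0,0' | python3 drive.py; python3 cov.py .134 .067 .15;  echo '0,0,0.024,-0.0032,0,0,0
0,0,0.024,-0.0032,0,0,0
0,0,0,0,0,0,0' | python3 drive.py; python3 cov.py .134 .067 .15
```

```text
t: 34.7
tcp_pos: [0.4861, -0.3153, 0.1059]
orientation: [0.739, 0.67, -0.049, -0.054]
ft_force: [1.2, 0.4, -5.9]
opening: 0.0118
gripper_force: 109.2
target [ 0.4858 -0.3152  0.1063]
t 34.70 tcp [ 0.4861 -0.3153  0.1059] y-yaw -0.097 z [-0.146  0.014 -0.989] op 0.0118 F [ 1.2  0.4 -5.9] g 109 q7 0.06
d [ 0.     -0.0003 -0.0004] n 1 each [ 0.     -0.0003 -0.0004]
rot [ 0.003  -0.      0.0001] m 1 each [ 0.003  -0.      0.0001]
cover in case [-0.0001 -0.      0.0768] lip [ 0.1344 -0.      0.067 ] rot [0.    0.147 0.   ]
t: 35.08
tcp_pos: [0.4887, -0.3156, 0.1058]
orientation: [0.739, 0.67, -0.05, -0.055]
ft_force: [-1.3, 0.5, -5.8]
opening: 0.0119
gripper_force: 109.2
target [ 0.4858 -0.3152  0.1063]
t 35.08 tcp [ 0.4887 -0.3156  0.1058] y-yaw -0.097 z [-0.147  0.014 -0.989] op 0.0119 F [-1.3  0.5 -5.8] g 109 q7 0.06
d [ 0.0001 -0.0029 -0.0001] n 1 each [ 0.0001 -0.0029 -0.0001]
rot [ 0.0021 -0.     -0.    ] m 1 each [ 0.0021 -0.     -0.    ]
cover in case [ 0.0024 -0.0001  0.0767] lip [ 1.369e-01 -1.000e-04  6.680e-02] rot [ 0.     0.148 -0.   ]
```

To row units: 0.0015 m is 0.024, -0.0002 m is -0.0032.

```bash
echo '0,0,0.024,-0.0032,0,0,0
0,0,0.024,-0.0032,0,0,0
0,0,0,0,0,0,0' | python3 drive.py; python3 cov.py .134 .067 .15
```

```text
t: 35.45
tcp_pos: [0.4888, -0.3157, 0.1056]
orientation: [0.739, 0.67, -0.051, -0.057]
ft_force: [-11.7, 1.7, 0.1]
opening: 0.0123
gripper_force: 109.8
target [ 0.4858 -0.3152  0.1063]
t 35.45 tcp [ 0.4888 -0.3157  0.1056] y-yaw -0.098 z [-0.152  0.015 -0.988] op 0.0123 F [-11.7   1.7   0.1] g 110 q7 0.06
d [ 0.0001 -0.0031 -0.0003] n 1 each [ 0.0001 -0.0031 -0.0003]
rot [-0.0034 -0.0004 -0.0007] m 1 each [-0.0034 -0.0004 -0.0007]
cover in case [ 0.0024 -0.0001  0.0765] lip [ 0.1369 -0.0002  0.0658] rot [ 0.     0.153 -0.001]
```

To row units: -0.005 m is -0.08, 0.0008 m is 0.0128.

```bash
echo '0,0,-0.08,0.0128,0,0,0
0,0,0,0,0,0,0' | python3 drive.py; python3 cov.py .1345 .0665 .1
```

```text
t: 35.7
tcp_pos: [0.4872, -0.3155, 0.1059]
orientation: [0.739, 0.67, -0.049, -0.054]
ft_force: [0.3, 0.1, -6.5]
opening: 0.0121
gripper_force: 109.2
target [ 0.4845 -0.3151  0.0993]
t 35.70 tcp [ 0.4872 -0.3155  0.1059] y-yaw -0.097 z [-0.145  0.014 -0.989] op 0.0121 F [ 0.3  0.1 -6.5] g 109 q7 0.06
d [ 0.0002 -0.0017  0.0069] n 1 each [ 0.0002 -0.0017  0.0069]
rot [-0.0461  0.0001 -0.0001] m 1 each [-0.0461  0.0001 -0.0001]
cover in case [ 0.001  -0.0002  0.0768] lip [ 0.1356 -0.0002  0.0671] rot [-0.     0.146 -0.   ]
```

```bash
echo '0,0,-0.0192,0.056,-0.23,0,0
0,0,-0.008,0.056,-0.23,0,0
0,0,0,0,0,0,0' | python3 drive.py; python3 cov.py .1345 .0655 .04
```

```text
t: 36.08
tcp_pos: [0.4843, -0.3153, 0.0991]
orientation: [0.74, 0.671, -0.034, -0.037]
ft_force: [0.5, -0.0, -4.7]
opening: 0.0121
gripper_force: 109.2
target [ 0.4828 -0.3149  0.0904]
t 36.08 tcp [ 0.4843 -0.3153  0.0991] y-yaw -0.097 z [-0.1    0.01  -0.995] op 0.0121 F [ 0.5 -0.  -4.7] g 109 q7 0.06
d [ 0.0002 -0.0006  0.0089] n 1 each [ 0.0002 -0.0006  0.0089]
rot [-0.0609  0.     -0.0002] m 1 each [-0.0609  0.     -0.0002]
cover in case [-0.0005 -0.0002  0.0698] lip [ 0.1343 -0.0002  0.0662] rot [-0.     0.101 -0.   ]
```

```bash
echo '0,0,-0.0048,0.072,-0.3,0,0
0,0,-0.0048,0.072,-0.3,0,0
0,0,0,0,0,0,0' | python3 drive.py; python3 cov.py .1345 .0643 0
```

```text
t: 36.45
tcp_pos: [0.4828, -0.3151, 0.0902]
orientation: [0.74, 0.672, -0.014, -0.016]
ft_force: [0.1, 0.3, -6.4]
opening: 0.012
gripper_force: 109.2
target [ 0.4819 -0.3148  0.0838]
t 36.45 tcp [ 0.4828 -0.3151  0.0902] y-yaw -0.097 z [-0.042  0.004 -0.999] op 0.0120 F [ 0.1  0.3 -6.4] g 109 q7 0.06
d [ 0.0002 -0.0006  0.0064] n 1 each [ 0.0002 -0.0006  0.0064]
rot [-0.0419 -0.0001 -0.0003] m 1 each [-0.0419 -0.0001 -0.0003]
cover in case [-0.0004 -0.0002  0.0607] lip [ 0.1344 -0.0002  0.0651] rot [ 0.     0.042 -0.   ]
```

To row units: 0.0022 m is 0.0352, 0.002 m is 0.032, -0.014 rad is -0.14.

```bash
echo '0,0,-0.0048,0.0352,-0.14,0,0
0,0,0,0.0352,-0.14,0,0
0,0,0,0.032,-0.14,0,0
0,0,0,0,0,0,0
0,0,0,0,0,0,0' | python3 drive.py; python3 cov.py .1345 .064 0
```

```text
t: 37.08
tcp_pos: [0.4826, -0.315, 0.0838]
orientation: [0.741, 0.672, 0.0, 0.0]
ft_force: [-0.2, -0.9, -6.1]
opening: 0.0121
gripper_force: 109.3
target [ 0.4819 -0.3148  0.0835]
t 37.08 tcp [ 0.4826 -0.315   0.0838] y-yaw -0.097 z [ 0.001 -0.    -1.   ] op 0.0121 F [-0.2 -0.9 -6.1] g 109 q7 0.06
d [ 0.0001 -0.0006  0.0003] n 1 each [ 0.0001 -0.0006  0.0003]
rot [ 0.0008 -0.     -0.    ] m 1 each [ 0.0008 -0.     -0.    ]
cover in case [ 0.0007 -0.0001  0.0543] lip [ 1.351e-01 -1.000e-04  6.440e-02] rot [ 0.    -0.001 -0.   ]
```

```bash
echo '0,0,0,0.016,0,0,0
0,0,0,0.0112,0,0,0
0,0,0,0,0,0,0
0,0,0,0,0,0,0' | python3 drive.py; python3 cov.py .1345 .064 0;echo '0.04,0,0,0,0,0,0
0.04,0,0,0,0,0,0
0.04,0,0,0,0,0,0
0.04,0,0,0,0,0,0
0.04,0,0,-0.64,0,0,0
0.04,0,0,-0.96,0,0,0
0.04,0,0,-0.96,0,0,0
0.04,0,0,-0.32,0,0,0
0.04,0,0,0,0,0,0' | python3 drive.py; python3 p.py .42 .24 .26 .0675
```

```text
t: 37.58
tcp_pos: [0.4827, -0.315, 0.0835]
orientation: [0.741, 0.672, 0.0, 0.001]
ft_force: [-4.3, 2.5, 11.5]
opening: 0.0122
gripper_force: 111.9
target [ 0.4819 -0.3148  0.0835]
t 37.58 tcp [ 0.4827 -0.315   0.0835] y-yaw -0.097 z [ 0.001 -0.001 -1.   ] op 0.0122 F [-4.3  2.5 11.5] g 112 q7 0.06
d [ 0.0001 -0.0008 -0.    ] n 1 each [ 0.0001 -0.0008 -0.    ]
rot [ 0.0015  0.001  -0.0001] m 1 each [ 0.0015  0.001  -0.0001]
cover in case [ 0.0008 -0.0002  0.054 ] lip [ 0.1353 -0.0002  0.0642] rot [-0.001 -0.002 -0.   ]
t: 38.7
tcp_pos: [0.4831, -0.3153, 0.2637]
orientation: [0.741, 0.672, 0.001, 0.002]
ft_force: [-0.4, -0.3, -0.7]
opening: 0.0399
gripper_force: 0.0
t 38.70 tcp [ 0.4831 -0.3153  0.2637] y-yaw -0.097 z [ 0.004 -0.002 -1.   ] op 0.0399 F [-0.4 -0.3 -0.7] g 0 q7 0.18
d [ 0.5465 -0.1167  0.0024] n 10 each [ 0.0547 -0.0117  0.0002]
rot [ 0.0038  0.0019 -0.1647] m 1 each [ 0.0038  0.0019 -0.1647]
```

```bash
echo '0.04,0.8752,-0.1872,0,0,0,0
0.04,0.8752,-0.1872,0,0,0,0
0.04,0.8752,-0.1872,0,0,0,0
0.04,0.8752,-0.1872,0,0,0,0
0.04,0.8752,-0.1872,0,0,0,0
0.04,0.8752,-0.1872,0,0,0,0
0.04,0.8752,-0.1872,0,0,0,0
0.04,0.8752,-0.1872,0,0,0,0
0.04,0.8752,-0.1872,0,0,0,0
0.04,0.8752,-0.1872,0,0,0,0
0.04,0,0,0,0,0,-1.65
0.04,0,0,0,0,0,0' | python3 drive.py 40; python3 - <<'E'
from fit import *
plan([.334,.244,.2],.0675)
fit('top0',(.4823,-.317,-.093),case,.064)
t=snap('top','t10'); w=snap('wrist','w10')
fit('t10',(.4815,-.3163,-.097),cover[:3],.069)
a=cv2.resize(w["image"][:,:,::-1],(400,300)); b=cv2.resize(t["image"][140:290,60:380,::-1],(800,375)); 
c=np.zeros((600,800,3),np.uint8); c[:225,:400]=a[:225]; c[225:]=b; cv2.imwrite('pics/m10.png',c)
E
```

```text
t: 40.2
tcp_pos: [0.4182, 0.2408, 0.2606]
orientation: [0.682, 0.731, -0.001, -0.0]
ft_force: [0.8, -0.4, 1.6]
opening: 0.0399
gripper_force: 0.0
t 40.20 tcp [0.4182 0.2408 0.2606] y-yaw 0.069 z [-0.001 -0.001 -1.   ] op 0.0399 F [ 0.8 -0.4  1.6] g 0 q7 -0.84
d [ 0.009  -0.0837  0.0607] n 2 each [ 0.0045 -0.0419  0.0304]
rot [-0.0014  0.0008  0.0014] m 1 each [-0.0014  0.0008  0.0014]
top0 x 0.4822 y -0.3161 yaw -0.0975 inl 64 of 75 rms 0.26
t10 x 0.4822 y -0.3158 yaw -0.0991 inl 60 of 75 rms 0.32
```

View pics/m10.png

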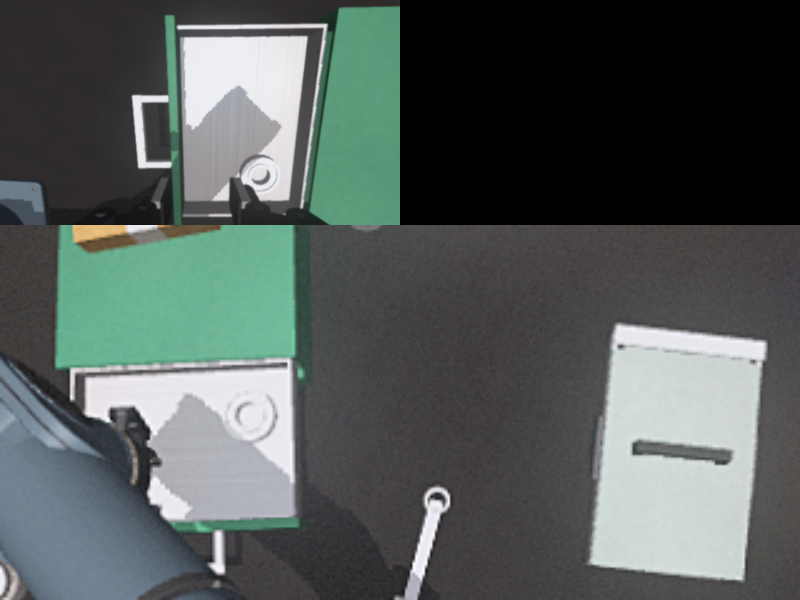

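The cover sits flush on the case with its far edge under the ledge. The drawer holds only the bearing, and its handle is at about (140,131) in the wrist inset.

```bash
python3 - <<'E'
from h import *
print(px2w(load('w10'),np.array([(140,131),(135,131)])*1.28,.115))
E
echo '0.04,0.072,-0.672,0,0,0,0
0.04,0.072,-0.672,0,0,0,0
0.04,0,0,0,0,0,0
0.04,0,0,0.8,0,0,0
0.04,0,0,0.8,0,0,0
0.04,0,0,0,0,0,0' | python3 drive.py; python3 p.py .334 .244 .091 .0675
```

```text
[[0.33547124 0.2491603  0.115     ]
 [0.32878765 0.24872562 0.115     ]]
t: 41.05
tcp_pos: [0.3339, 0.2421, 0.1597]
orientation: [0.684, 0.73, -0.003, -0.0]
ft_force: [1.2, 0.6, 1.0]
opening: 0.0401
gripper_force: 0.0
t 41.05 tcp [0.3339 0.2421 0.1597] y-yaw 0.065 z [-0.004 -0.003 -1.   ] op 0.0401 F [1.2 0.6 1. ] g 0 q7 -1.08
d [0.0021 0.0005 0.0687] n 2 each [0.001  0.0003 0.0344]
rot [-0.0044  0.0032 -0.002 ] m 1 each [-0.0044  0.0032 -0.002 ]
```

```bash
echo '0.04,0.016,0.008,0.56,0,0,0
0.04,0.016,0,0.528,0,0,0
0.04,0,0,0,0,0,0
0,0,0,0,0,0,0
0,0,0,0,0,0,0
0,0,0,0,0,0,0
0,0,0,0,0,0,0' | python3 drive.py 40; echo '0,0,0.32,0,0,0,0
0,0,0.4,0,0,0,0
0,0,0.4,0,0,0,0
0,0,0.4,0,0,0,0
0,0,0.4,0,0,0,0
0,0,0.32,0,0,0,0
0,0,0.24,0,0,0,0
0,0,0.16,0,0,0,0
0,0,0,0,0,0,0' | python3 drive.py; python3 p.py .514 .256 .091 .0675
```

```text
t: 41.92
tcp_pos: [0.3362, 0.2467, 0.0956]
orientation: [0.683, 0.731, 0.002, 0.001]
ft_force: [0.0, -1.0, 8.6]
opening: 0.011
gripper_force: 41.2
t: 43.05
tcp_pos: [0.5016, 0.2584, 0.0957]
orientation: [0.683, 0.73, 0.002, 0.001]
ft_force: [1.1, 2.7, 5.0]
opening: 0.011
gripper_force: 40.9
t 43.05 tcp [0.5016 0.2584 0.0957] y-yaw 0.067 z [ 0.004  0.003 -1.   ] op 0.0110 F [1.1 2.7 5. ] g 41 q7 -0.99
d [-0.0032  0.0121  0.0048] n 1 each [-0.0032  0.0121  0.0048]
rot [ 0.0045 -0.0023 -0.0003] m 1 each [ 0.0045 -0.0023 -0.0003]
```

Pushing on in small steps until it meets the closed stop.

To row units: 0.005 m is 0.08, 0.004 m is 0.064.

```bash
echo '0,0,0.08,0,0,0,0
0,0,0.064,0,0,0,0
0,0,0.048,0,0,0,0
0,0,0,0,0,0,0' | python3 drive.py; echo '0,0,0.032,0,0,0,0
0,0,0.032,0,0,0,0
0,0,0,0,0,0,0' | python3 drive.py
```

```text
t: 43.55
tcp_pos: [0.5125, 0.2592, 0.0957]
orientation: [0.683, 0.731, 0.002, 0.001]
ft_force: [-0.9, 2.2, 5.6]
opening: 0.0107
gripper_force: 41.0
t: 43.92
tcp_pos: [0.5142, 0.2593, 0.0957]
orientation: [0.682, 0.731, 0.0, -0.0]
ft_force: [-9.2, 1.0, 12.0]
opening: 0.0108
gripper_force: 41.9
```

That is 180 mm from stop to stop with contact force, so the drawer is shut. I'll release and retreat.

To row units: -0.06 m is -0.96, -0.04 m is -0.64.

```bash
echo '0,0,-0.016,0,0,0,0
0.04,0,0,0,0,0,0
0.04,0,0,0,0,0,0
0.04,0,0,0,0,0,0
0.04,0,0,-0.64,0,0,0
0.04,0,0,-0.96,0,0,0
0.04,0,0,-0.96,0,0,0
0.04,0,0,0,0,0,0
0.04,0,0,0,0,0,0' | python3 drive.py; python3 - <<'E'
from fit import *
t=snap('top','t11'); t0=load('top0')
fit('t11',(.4815,-.3163,-.097),cover[:3],.069)
df=cv2.absdiff(cv2.cvtColor(t["image"],cv2.COLOR_RGB2GRAY),cv2.cvtColor(t0["image"],cv2.COLOR_RGB2GRAY))
for n,(a,b,c,e) in dict(spanner=(210,240,245,305),can=(255,100,285,142),piston=(40,268,75,296),smallcarton=(385,212,422,258),piston2=(190,112,220,145),cabinet=(80,100,183,200)).items():
    print(n,(df[b:e,a:c]>40).mean().round(3))
E
```

```text
t: 45.05
tcp_pos: [0.5144, 0.2578, 0.2538]
orientation: [0.683, 0.731, 0.0, 0.001]
ft_force: [-0.3, 1.0, -0.9]
opening: 0.0396
gripper_force: 0.0
t11 x 0.4822 y -0.3158 yaw -0.0988 inl 62 of 75 rms 0.3
spanner 0.238
can 0.0
piston 0.0
smallcarton 0.0
piston2 0.0
cabinet 0.128
```

The spanner difference comes from the cover having left that area: its ring is still at pixel (234.5,250), as at the start. Everything else is in place, so I'm handing in.

```bash
python3 -c "
from workcell import manip
print(manip.sign_off())"
```

```text
the job is handed in; nothing more can be done
None
```

The job is handed in at about 45 s: the drawer held three gears, and all three are on their own pegs, the cover is hooked and seated level, and the drawer is shut with the bearing inside; no verdict came back.

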